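# Photograph the hardness pieces from the storage canister

## Robot

A 6-joint arm with a two-finger parallel gripper is mounted at the origin on a cart in front of the work surface, level with it; the furniture and walls round the work are solid. World frame = base frame: x ahead of the robot, y to its left, z up, the work surface at z = 0. Lengths are in m, angles in rad, forces in N, time in s.
With the tool pointing down it reaches from about 0.4 to 0.825 m from the base axis. Payload 7 kg.
Tool frame: the origin (TCP) lies between the finger pads; the fingertips stand 8 mm ahead of it and the grasp point (between the pads) lies 11 mm behind it (arm.finger_overhang is the distance from the TCP to the fingertips, in m); z points along the fingers, y is the line along which they close (so a half turn about z gives the same grasp; the last joint's range is limited). The gripper opens to 88 mm and grips with 3 to 60 N. Pads are 19 mm wide; open, the fingers measure 130 mm over their backs; the gripper's body (78 mm by 193 mm) begins 47 mm behind the grasp point.
Start: joints at [1.506, 0.359, 0.012, 0, -1.224, -0.288], TCP at [0.233, 0.633, 0.235] pointing down, gripper open.
Joint ranges: [-3.07, 3.07], [-1.43, 2.12], [-1.02, 1.25], [-3.03, 1.67], [-3.05, -0], [-3.03, 3.03]. Speed limits (rad/s): [2.39, 2.39, 3.01, 3.14, 3.14, 3.14].

## Interface

Orientations are given as [roll, pitch, yaw] about the fixed x, y, z axes, in that order (R = Rz(yaw) Ry(pitch) Rx(roll)).
In Python, from station import arm gives the robot as it stands.
- The arm moves only by the tool move_arm, never from a script. Its argument "rows" is text: rows parted by semicolons, each of 7 numbers parted by spaces: the turn, a rotation vector about the tool's x, y, z in degrees, then the shift along the tool's x, y, z in m, then the finger opening in m, from 0 to 0.0876. A call has 1 to 8 rows; each row shifts and turns the commanded pose from where the row before left it, along the tool's axes as they then stand; what a row does not reach is not made up. A row lasts 1/8 s, in which the tool goes at most 62.5 mm and 10.7 degrees, less where a joint would pass 70% of its speed; a pose out of reach is approached as far as the arm can. A call is refused whole if a number of a shift passes 0.0625 or a number of a turn 10.7, either way. A call with a gripper value outside its range is refused whole. The fingers move at their own pace and stop on an object; "squeeze" is the grip in N (left out, the last holds). Time passes only in rows, so rows that do not move let the fingers close. It gives the time, the measured TCP pose, the force, the opening and the grip force at its end, in the units of the state.
- arm.get_state(): the state, without advancing time (a new reading comes with each control period).
- arm.grab_frame(name): name is "scene" or "top" or "wrist"; returns (picture, depth): 480x640x3 uint8, blue, green, red; 480x640 float32, m along the optical axis (not along the pixel's ray), 0 where there is no reading.
- arm.camera_model(name): a dict with "mtx" (3x3 intrinsics, pixels), "camera_from_world" (4x4, takes a point from world to camera coordinates); the wrist camera has in their place "mount" (4x4, takes a point from camera to tool coordinates, whose origin is the TCP and whose axes are the flange's). Camera axes: x right, y down, z forward; pixel columns grow to the right and rows downward; lengths in m; the calibration is good to about 2 mm. A picture is of the moment at which its call begins: read the wrist's pose just before it. camera_model takes no time and is no camera call.
- arm.job_done(): hands the job in; it is judged then, once.
The state is a dict: "t": time; "q": joint angles; "qd": joint speeds; "joint_efforts": joint torques, N m; "eef_pos": TCP position; "ee_rot": TCP orientation; "force": force on the tool from outside, world axes, zero at the start; "moment": the same for the moment, N m; "width": finger opening in m; "gripper_force": force on a finger pad.
Only numpy, scipy, OpenCV 4.12 (cv2) and the standard library are available. Lean on these libraries where they do the work, as an engineer would, in place of code of your own. Each camera call takes 0.05 s, during which the arm holds its last target. There are 200 camera calls.

## Task

Twist the stuck clear cover loose, lift it off the canister, and photograph the two or three test pieces inside, tallest first: hold each upright over the cross in front of the camera at the height of the lens, and show it pads one, two and three in that order, each square to the lens, in focus and still for a second. Stand each photographed piece upright in the tray, then put the cover back on the empty canister and turn it fully home; leave the loupe, reference block, tape roll and dropper bottle where they are.

Things in the scene. Friction and masses are not known exactly. Their poses are not given: they have to be found in the camera images.
- canister: Round aluminium base of the storage canister, fixed to the table: disc 124 mm across, top 12 mm above the table, with a raised step 101 mm across, top 17 mm above the table, on which the test pieces stand, about 27 mm from the centre. On the rim, opposite each other, two steel hooks and two spring catches (up to 90 mm from the centre). Origin: centre of the underside, z up.
- hook (a point): Middle of one hook's roof. The roof spans 60 to 79 mm from the centre, 22.5 to 27.5 mm above the table, and covers the directions from -8 to +45 degrees counter-clockwise from the canister's +x axis; the other hook is half a turn on. A stop pin stands at the clockwise end.
- cover: Clear cover, 350 g, 112 mm across, inside 104 mm across and 81 mm high; goes round the step with 1.5 mm play. Two ears at the rim on its +x and -x sides, 8 mm tall, to 68 mm from the axis. Origin: centre of the rim's underside, z up. Home: rim on the base 12 mm above the table, cover's x along the canister's x, ears under the hooks. Lift it 80 mm to clear the tallest piece.
- handle (a point): Middle of the cover's black bar handle, 110 mm above the rim. Bar 62 mm long along the cover's x, 16 mm wide, 24 mm tall. Turn counter-clockwise seen from above to open: the first 15 degrees against the catches need a hard twist (about 0.8 N m), then it runs free, and from 60 to 100 degrees the cover lifts off. To close, lower it at such an angle and turn clockwise past the catches to the stop.
- focus (a point): The point where the inspection camera is in focus: on the axis of its lens, 90 mm in front of the lens, 46 mm above the table, straight above the black cross on the camera's foot plate.
- camera: Inspection camera, white tube 34 mm across with black lens ring, level on a fixed stand. Origin: underside of the stand, z up; the lens looks along +x, its axis 46 mm up, its front 45 mm from the origin; foot plate 90 mm wide, 6 mm thick, from -50 to +165 mm in x, its cross 135 mm from the origin. Top of the stand 72 mm.
- tray: Shallow loose steel tray, 115 x 165 mm (x, y), rim 12 mm high, walls and floor 3 mm thick. Origin: centre of its underside.
- piece_tall: The tallest steel test piece (may be absent), 66 mm tall, foot disc 42 mm across and 6 mm thick, 260 g; its top 20 mm is a round head 28 mm across to hold. Three flat pads (18 mm wide, 20 tall, 16.5 from the axis, centred 16 mm up) at 120 degrees bear one, two, three dots. A black slot on top points to pad one; the others follow counter-clockwise from above. Origin: underside, z up, x to pad one.
- piece_tall_pad1 (a point): Centre of pad 1 of the tallest piece; its x axis points straight out of the pad.
- piece_tall_pad2 (a point): Centre of pad 2 of the tallest piece; its x axis points straight out of the pad.
- piece_tall_pad3 (a point): Centre of pad 3 of the tallest piece; its x axis points straight out of the pad.
- piece_mid: The middle steel test piece (may be absent), 56 mm tall, foot disc 42 mm across and 6 mm thick, 220 g; its top 20 mm is a round head 28 mm across to hold. Three flat pads (18 mm wide, 20 tall, 16.5 from the axis, centred 16 mm up) at 120 degrees bear one, two, three dots. A black slot on top points to pad one; the others follow counter-clockwise from above. Origin: underside, z up, x to pad one.
- piece_mid_pad1 (a point): Centre of pad 1 of the middle piece; its x axis points straight out of the pad.
- piece_mid_pad2 (a point): Centre of pad 2 of the middle piece; its x axis points straight out of the pad.
- piece_mid_pad3 (a point): Centre of pad 3 of the middle piece; its x axis points straight out of the pad.
- piece_short: The shortest steel test piece (may be absent), 46 mm tall, foot disc 42 mm across and 6 mm thick, 180 g; its top 20 mm is a round head 28 mm across to hold. Three flat pads (18 mm wide, 20 tall, 16.5 from the axis, centred 16 mm up) at 120 degrees bear one, two, three dots. A black slot on top points to pad one; the others follow counter-clockwise from above. Origin: underside, z up, x to pad one.
- piece_short_pad1 (a point): Centre of pad 1 of the shortest piece; its x axis points straight out of the pad.
- piece_short_pad2 (a point): Centre of pad 2 of the shortest piece; its x axis points straight out of the pad.
- piece_short_pad3 (a point): Centre of pad 3 of the shortest piece; its x axis points straight out of the pad.
- loupe: Black loupe, 36 mm across and tall; a bystander. Origin: centre of its underside.
- ref_block: Round hardness reference block, 52 mm across, 12 mm high; a bystander. Origin: centre of its underside.
- tape: Roll of tape lying flat, 94 mm across, 48 mm high; a bystander. Origin: centre of its underside.
- dropper: Small dropper bottle, 33 mm across, 102 mm tall; a bystander. Origin: centre of its underside.
- keyboard: Computer keyboard lying at the back, 142 x 440 x 27 mm (x, y, z), fixed. Origin: centre of its underside.

How it is judged:
On the way, in this order (a step that is already met when the one before it is completed fails the run):
1. The cover is turned loose and lifted off the canister (z of cover in the frame of canister above 0.05 m), for 0.1 s.
2. The tallest piece is held with pad 1 in the camera's focus, upright and square to the lens (distance between piece_tall_pad1 and focus below 0.01 m and angle between the x axis of piece_tall_pad1 and the x axis of camera, either way round below 0.17 rad and angle between piece_tall's own z axis and vertical below 0.15 rad and x of piece_tall in the frame of camera above 0.14 m), for 0.4 s.
3. The tallest piece is held with pad 2 in the camera's focus, upright and square to the lens (distance between piece_tall_pad2 and focus below 0.01 m and angle between the x axis of piece_tall_pad2 and the x axis of camera, either way round below 0.17 rad and angle between piece_tall's own z axis and vertical below 0.15 rad and x of piece_tall in the frame of camera above 0.14 m), for 0.4 s.
4. The tallest piece is held with pad 3 in the camera's focus, upright and square to the lens (distance between piece_tall_pad3 and focus below 0.01 m and angle between the x axis of piece_tall_pad3 and the x axis of camera, either way round below 0.17 rad and angle between piece_tall's own z axis and vertical below 0.15 rad and x of piece_tall in the frame of camera above 0.14 m), for 0.4 s.
5. The middle piece is held with pad 1 in the camera's focus, upright and square to the lens (distance between piece_mid_pad1 and focus below 0.01 m and angle between the x axis of piece_mid_pad1 and the x axis of camera, either way round below 0.17 rad and angle between piece_mid's own z axis and vertical below 0.15 rad and x of piece_mid in the frame of camera above 0.14 m), for 0.4 s.
6. The middle piece is held with pad 2 in the camera's focus, upright and square to the lens (distance between piece_mid_pad2 and focus below 0.01 m and angle between the x axis of piece_mid_pad2 and the x axis of camera, either way round below 0.17 rad and angle between piece_mid's own z axis and vertical below 0.15 rad and x of piece_mid in the frame of camera above 0.14 m), for 0.4 s.
7. The middle piece is held with pad 3 in the camera's focus, upright and square to the lens (distance between piece_mid_pad3 and focus below 0.01 m and angle between the x axis of piece_mid_pad3 and the x axis of camera, either way round below 0.17 rad and angle between piece_mid's own z axis and vertical below 0.15 rad and x of piece_mid in the frame of camera above 0.14 m), for 0.4 s.
8. The shortest piece is held with pad 1 in the camera's focus, upright and square to the lens (distance between piece_short_pad1 and focus below 0.01 m and angle between the x axis of piece_short_pad1 and the x axis of camera, either way round below 0.17 rad and angle between piece_short's own z axis and vertical below 0.15 rad and x of piece_short in the frame of camera above 0.14 m), for 0.4 s.
9. The shortest piece is held with pad 2 in the camera's focus, upright and square to the lens (distance between piece_short_pad2 and focus below 0.01 m and angle between the x axis of piece_short_pad2 and the x axis of camera, either way round below 0.17 rad and angle between piece_short's own z axis and vertical below 0.15 rad and x of piece_short in the frame of camera above 0.14 m), for 0.4 s.
10. The shortest piece is held with pad 3 in the camera's focus, upright and square to the lens (distance between piece_short_pad3 and focus below 0.01 m and angle between the x axis of piece_short_pad3 and the x axis of camera, either way round below 0.17 rad and angle between piece_short's own z axis and vertical below 0.15 rad and x of piece_short in the frame of camera above 0.14 m), for 0.4 s.
At the end, for the whole second after the job is handed in: Pieces upright (0.1 rad) on the tray floor, at rest; cover on the canister, rim down within 4 mm, centred within 6 mm, turned home within 0.1 rad. Each pad was shown within 10 mm of the focus and 0.17 rad of square, the piece upright within 0.15 rad, for 0.4 s (horizontal distance between cover and canister below 0.006 m and z of cover in the frame of canister below 0.016 m and angle between the x axis of cover and the x axis of canister, either way round below 0.1 rad and angle between cover's own z axis and vertical below 0.06 rad and x of piece_tall in the frame of tray between -0.045 and 0.045 m and y of piece_tall in the frame of tray between -0.07 and 0.07 m and z of each of piece_tall, piece_mid, piece_short in the frame of tray below 0.01 m and angle between each of piece_tall, piece_mid, piece_short's own z axis and vertical below 0.1 rad and linear speed of each of piece_tall, piece_mid, piece_short below 0.02 m/s and x of piece_mid in the frame of tray between -0.045 and 0.045 m and y of piece_mid in the frame of tray between -0.07 and 0.07 m and x of piece_short in the frame of tray between -0.045 and 0.045 m and y of piece_short in the frame of tray between -0.07 and 0.07 m); the robot touches nothing.
It fails at once if A bystander is pushed more than 3 cm (distance of any of loupe, ref_block, tape, dropper from where it was at the start of the episode above 0.03 m).
Of piece_tall, piece_mid, piece_short only 2 to 3 are there at a start; the rules pass over those that are not, and their reading is None.
At some moment in a run one of tray, cover may be knocked a few centimetres aside while the robot is not near it.
Once in a run the grip may slacken for a moment while it holds something.
It also fails if it takes over 210 s, if anything falls off the work surface, if the arm or the gripper's body presses on something with over 40 N, if the wrist force passes 120 N, or if a joint passes its speed limit or range.

## Working session

There is one attempt and no reset: what is moved stays moved. The work goes in short steps, Python scripts to look and compute and a tool call to move; the robot and the scene stay as the last step left them, time stands still between calls to the robot, and variables do not carry over. Pictures are saved under pics/ and viewed, at most 14 in all, crops included, and the job is handed in when it is done.

Besides the shell and the picture viewer there is one more tool, called after "Request:" as name(argument=value, ...) on one line, values as JSON. move_arm: Moves the arm, as the interface text tells. Its arguments: {"type":"object","properties":{"rows":{"type":"string"},"squeeze":{"type":"number"}},"required":["rows"]}

```bash
ls; mkdir -p pics
cat > h.py <<'E'
import numpy as np, cv2
from station import arm
from scipy.spatial.transform import Rotation as R
def T(s):
    M=np.eye(4); M[:3,:3]=R.from_euler('xyz',s['ee_rot']).as_matrix(); M[:3,3]=s['eef_pos']; return M
def grab(name,png=None):
    s=arm.get_state(); im,d=arm.grab_frame(name); m=arm.camera_model(name); K=np.array(m['mtx'])
    W=(T(s)@np.array(m['mount'])) if name=='wrist' else np.linalg.inv(np.array(m['camera_from_world']))
    if png: cv2.imwrite('pics/'+png+'.png',im)
    np.savez('last_%s.npz'%name,im=im,d=d,K=K,W=W)
    return im,d,K,W
def load(name):
    z=np.load('last_%s.npz'%name); return z['im'],z['d'],z['K'],z['W']
def cloud(d,K,W):
    v,u=np.mgrid[:d.shape[0],:d.shape[1]]
    P=np.stack([(u-K[0,2])/K[0,0]*d,(v-K[1,2])/K[1,1]*d,d],-1)@W[:3,:3].T+W[:3,3]
    P[d<=0]=np.nan; return P
def onplane(u,v,z,K,W):
    r=W[:3,:3]@np.linalg.solve(K,[u,v,1.]); return W[:3,3]+r*(z-W[2,3])/r[2]
def pix(p,K,W):
    c=np.linalg.inv(W)@np.append(p,1); q=K@c[:3]; return q[:2]/q[2]
E
python3 -c "
from h import *
s=arm.get_state();print(s)
for n in ['scene','top','wrist']:
    im,d,K,W=grab(n,n); print(n,K[0,0],W.round(3).tolist())
"
```

```text
pics
{'t': 0.0, 'q': array([ 1.50612642e+00,  3.59370621e-01,  1.10766782e-02, -3.51578296e-04,
       -1.22410028e+00, -2.88102104e-01]), 'qd': array([ 0.00047333, -0.00041534, -0.00088161, -0.00188389, -0.00165734,
        0.00054071]), 'joint_efforts': array([ 2.96361559e-04, -5.82723570e+01,  2.93050611e+01,  6.99729413e+00,
        7.00452380e-03, -1.61287462e-04]), 'eef_pos': array([0.23307134, 0.63298422, 0.23364069]), 'ee_rot': array([ 3.13996670e+00, -1.37172352e-04, -3.52891623e-01]), 'force': array([ 0.50747856, -0.34576763, -0.61919997]), 'moment': array([-0.03980873, -0.00982874, -0.06058356]), 'gripper_force': 0.0, 'width': 0.08789166948902197}
scene 584.3340280246036 [[0.64, -0.37, 0.673, -0.506], [-0.768, -0.289, 0.572, -0.913], [-0.017, -0.883, -0.469, 0.852], [0.0, 0.0, 0.0, 1.0]]
top 558.67688233265 [[0.023, -0.997, 0.078, 0.483], [-1.0, -0.025, -0.018, 0.046], [0.019, -0.078, -0.997, 1.432], [0.0, 0.0, 0.0, 1.0]]
wrist 385.9404672239348 [[-0.346, -0.894, -0.284, 0.309], [-0.938, 0.33, 0.102, 0.605], [0.002, 0.302, -0.953, 0.383], [0.0, 0.0, 0.0, 1.0]]
```

View pics/top.png

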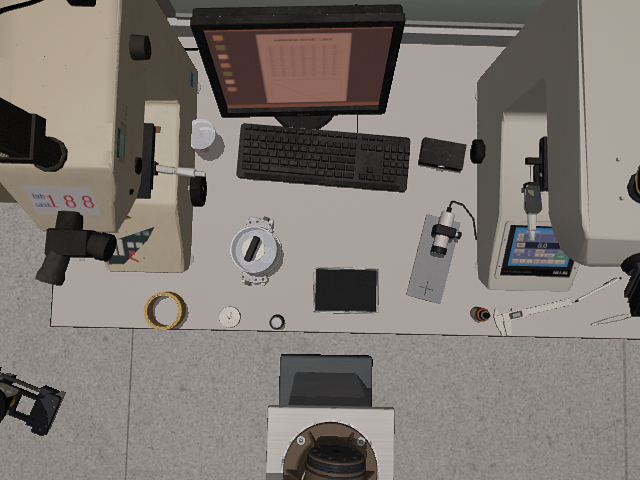

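View pics/scene.png

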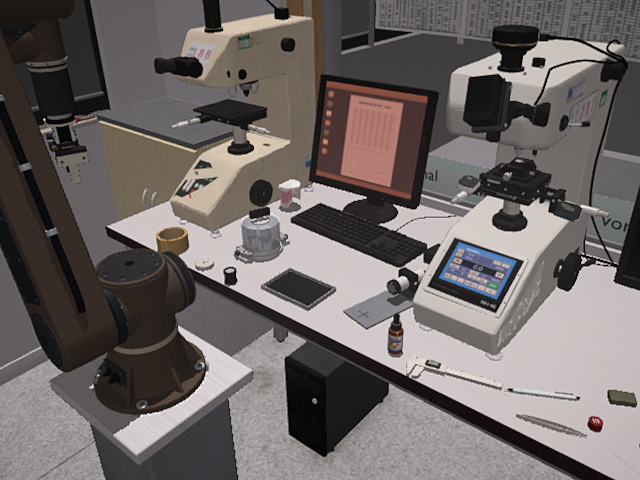

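```bash
python3 -c "
from h import *
im,d,K,W=load('top')
P=cloud(d,K,W)
for n,u,v,z in [('handle',254,248,.122),('hook?',262,222,.025),('hook?',250,280,.025),('traymid',346,290,.003),('cross',427,288,.006),('lens',438,255,.046),('tube far',447,212,.046),('tape',165,311,.048),('ref',230,316,.012),('loupe',277,322,.036),('dropper',480,314,.1)]:
    print(n,onplane(u,v,z,K,W).round(3),P[v,u].round(3))
a=cv2.resize(im[195:330,215:315],None,fx=4,fy=4,interpolation=cv2.INTER_CUBIC)
b=cv2.resize(im[195:330,390:490],None,fx=4,fy=4,interpolation=cv2.INTER_CUBIC)
cv2.imwrite('pics/crop1.png',np.hstack([a,b]))
"
```

```text
handle [0.542 0.194 0.122] [0.542 0.193 0.13 ]
hook? [0.613 0.187 0.025] [0.612 0.187 0.028]
hook? [0.466 0.212 0.025] [0.466 0.212 0.022]
traymid [ 0.446 -0.03   0.003] [ 0.446 -0.03   0.007]
cross [ 0.456 -0.236  0.006] [ 0.456 -0.237  0.005]
lens [ 0.539 -0.255  0.046] [ 0.541 -0.264  0.006]
tube far [ 0.647 -0.277  0.046] [ 0.646 -0.274  0.061]
tape [0.386 0.414 0.048] [ 0.382  0.428 -0.005]
ref [0.375 0.261 0.012] [0.375 0.261 0.012]
loupe [0.364 0.141 0.036] [0.364 0.141 0.032]
dropper [ 0.399 -0.345  0.1  ] [ 0.397 -0.354  0.068]
```

View pics/crop1.png

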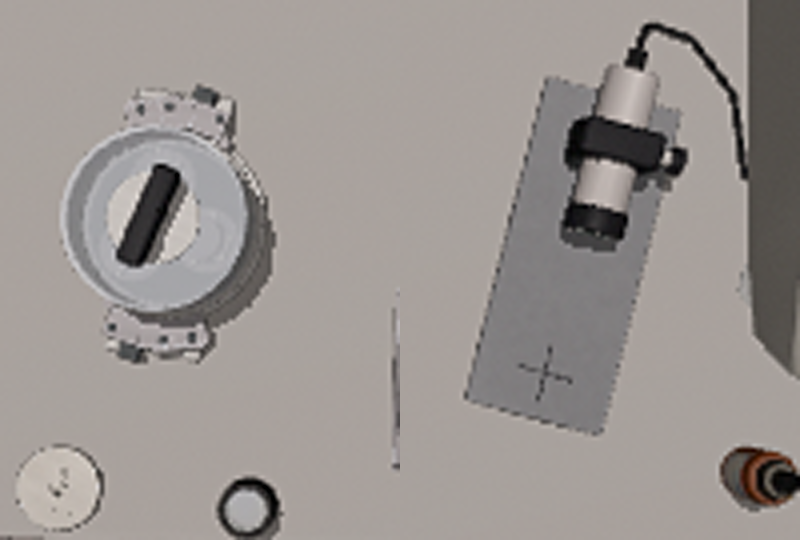

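Request:
move_arm(rows="0 0 10 0 0 0 0.0876;0 0 10 0 0 0 0.0876;0 0 0 0 0 0 0.0876")

```text
t: 0.52
eef_pos: [0.2332, 0.6332, 0.2342]
ee_rot: [3.141, -0.0, -0.701]
force: [-0.4, -0.3, 0.2]
width: 0.0873
gripper_force: 0.0
```

```bash
python3 -c "
from h import *
print(arm.get_state()['q'].round(3))
im,d,K,W=load('top')
P=cloud(d,K,W).reshape(-1,3); P=P[~np.isnan(P[:,0])]
print('rows x from .2 step .05, cols y from .65 down to -.5 step .05: max z cm')
for x in np.arange(.2,.85,.05):
    print('%.2f'%x,[int(100*Q[:,2].max()) if len(Q:=P[(abs(P[:,0]-x)<.025)&(abs(P[:,1]-y)<.025)]) else -9 for y in np.arange(.65,-.51,-.05)])
# handle refine
sub=(P[:,2]>.118)&(P[:,2]<.145)&(np.hypot(P[:,0]-.545,P[:,1]-.19)<.045)
Q=P[sub]; print(len(Q),Q.mean(0)); c=np.cov(Q[:,:2].T); w,v=np.linalg.eigh(c); print(w**.5,v[:,1],np.degrees(np.arctan2(v[1,1],v[0,1])))
# cam plate
v,u=np.mgrid[:480,:640]
"
```

```text
[ 1.506  0.359  0.012 -0.    -1.224 -0.636]
rows x from .2 step .05, cols y from .65 down to -.5 step .05: max z cm
0.20 [34, 42, 33, -83, -84, -84, -84, -84, -84, -83, -84, -84, -84, -84, -84, -84, -83, -84, -84, -84, -84, -84, -83, -84]
0.25 [34, 43, 33, -84, -84, -84, -84, -84, -84, -84, -84, -84, -84, -84, -84, -84, -84, -84, -84, -84, -84, -84, -84, -84]
0.30 [30, -9, -9, -9, -9, -9, -9, -9, -9, -9, -9, -9, -9, -9, -9, -9, -9, -9, -9, -9, -9, -9, -9, -9]
0.35 [0, 0, 0, 0, 5, 5, 0, 1, 1, 0, 4, 0, 0, 0, 0, 0, 0, 0, 0, 0, 0, 1, 1, 0]
0.40 [0, 0, 0, 0, 5, 5, 5, 1, 1, 0, 4, 0, 1, 1, 2, 1, 0, 0, 1, 0, 10, 6, 2, 1]
0.45 [0, 0, 0, 54, 54, 5, 0, 0, 3, 3, 2, 0, 1, 1, 1, 1, 0, 1, 1, 1, 11, 11, 58, 11]
0.50 [0, 1, 11, 53, 53, 53, 12, 0, 10, 13, 10, 0, 1, 1, 1, 1, 0, 1, 1, 1, 54, 56, 58, 15]
0.55 [-9, -9, 50, 53, 53, 53, 16, 0, 10, 14, 10, 0, 0, 0, 0, 0, 0, 1, 6, 5, 59, 59, 59, 18]
0.60 [-9, -9, 57, 68, 73, 70, 57, 1, 9, 10, 10, 0, 0, 0, 0, 0, 0, 1, 7, 7, 59, 65, 60, 20]
0.65 [-9, -9, 58, 59, 77, 77, 58, 30, 0, 2, 0, 0, 0, 0, 0, 0, 0, 0, 6, 6, 59, 65, 60, -9]
0.70 [-9, -9, -9, 58, 77, 77, 59, 32, 0, 1, 1, 2, 2, 2, 2, 2, 2, 1, 0, 2, 59, 59, 59, -9]
0.75 [-9, -9, 59, 59, 59, 59, 59, 0, 2, 2, 2, 3, 3, 3, 3, 2, 3, 3, 3, 12, 59, 59, 59, -9]
0.80 [-9, -9, 59, 59, 75, 59, 59, 9, 3, 3, 3, 3, 3, 3, 3, 3, 3, 4, 4, 13, 59, 59, 59, -9]
195 [0.54003054 0.19835566 0.13182587]
[0.0048029  0.01763355] [-0.92958816  0.36859986] 158.37070685058993
```

Request:
move_arm(rows="0 0 0 0.049 0.021 -0.004 0.0876;0 0 0 0.049 0.021 -0.004 0.0876;0 0 0 0.049 0.021 -0.004 0.0876;0 0 0 0.049 0.021 -0.004 0.0876;0 0 0 0.049 0.021 -0.004 0.0876;0 0 0 0.049 0.021 -0.004 0.0876;0 0 0 0.049 0.021 0 0.0876")

```text
t: 1.4
eef_pos: [0.4008, 0.2982, 0.2591]
ee_rot: [-3.14, 0.0, -0.697]
force: [1.7, 1.2, 0.3]
width: 0.0875
gripper_force: 0.0
```

Request:
move_arm(rows="0 0 0 0.053 0.008 0 0.0876;0 0 0 0.053 0.008 0 0.0876;0 0 -8 0 0 0 0.0876;0 0 -8 0 0 0 0.0876;0 0 0 0 0 0 0.0876;0 0 0 0 0 0 0.0876")

```text
t: 2.15
eef_pos: [0.4708, 0.2191, 0.2586]
ee_rot: [-3.142, -0.0, -0.423]
force: [-0.6, 0.9, 0.2]
width: 0.0873
gripper_force: 0.0
```

```bash
python3 -c "
from h import *
s=arm.get_state();print(s['eef_pos'],s['ee_rot'],s['q'].round(3))
im,d,K,W=grab('wrist','w1'); print(W.round(3).tolist())
P=cloud(d,K,W).reshape(-1,3); P=P[~np.isnan(P[:,0])]
Q=P[(P[:,2]>.127)&(P[:,2]<.14)&(np.hypot(P[:,0]-.545,P[:,1]-.19)<.05)]
print(len(Q),np.median(Q[:,2])); print(cv2.minAreaRect(Q[:,:2].astype(np.float32)*1000))
"
```

```text
[0.47076735 0.21912184 0.25857426] [-3.14158688e+00 -5.56894469e-06 -4.23482579e-01] [ 0.814  0.085 -0.29   0.    -1.196  0.333]
[[-0.411, -0.869, -0.275, 0.544], [-0.912, 0.392, 0.123, 0.186], [0.001, 0.302, -0.953, 0.408], [0.0, 0.0, 0.0, 1.0]]
2079 0.13315469552263742
((538.6272583007812, 198.2119903564453), (16.00650405883789, 61.82736587524414), 68.30453491210938)
```

View pics/w1.png

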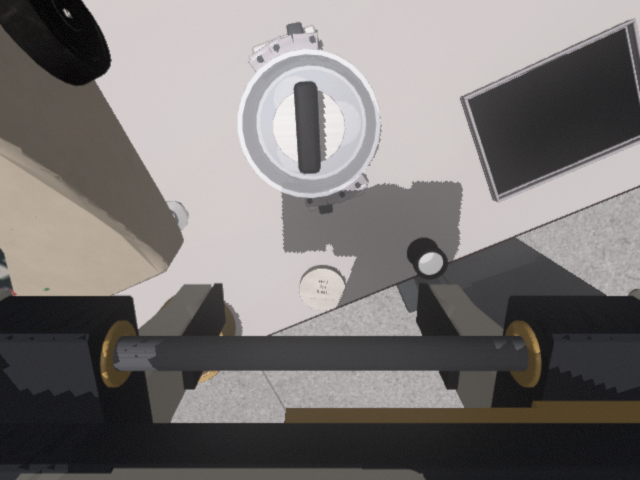

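Request:
move_arm(rows="0 0 -2.5 0 0 0 0.0876;0 0 0 0.0354 -0.0028 0 0.0876;0 0 0 0.0354 -0.0028 0 0.0876;0 0 0 0 0 0.045 0.0876;0 0 0 0 0 0.045 0.0876;0 0 0 0 0 0.04 0.0876;0 0 0 0 0 0.013 0.0876;0 0 0 0 0 0 0.0876")

```text
t: 3.2
eef_pos: [0.5387, 0.1982, 0.1155]
ee_rot: [3.141, 0.0, -0.379]
force: [0.3, 0.1, 1.1]
width: 0.0879
gripper_force: 0.0
```

Request:
move_arm(rows="0 0 0 0 0 0 0.01;0 0 0 0 0 0 0.01;0 0 0 0 0 0 0.01;0 0 0 0 0 0 0.01;0 0 0 0 0 0 0.01;0 0 0 0 0 0 0.01;0 0 0 0 0 0 0.01;0 0 0 0 0 0 0.01", squeeze=60)

```text
t: 4.2
eef_pos: [0.5388, 0.1983, 0.1155]
ee_rot: [-3.141, -0.0, -0.379]
force: [0.3, 1.5, -0.9]
width: 0.0169
gripper_force: 60.0
```

Gripped. Twist CCW slowly.

Request:
move_arm(rows="0 0 -4 0 0 0 0.01;0 0 -4 0 0 0 0.01;0 0 -4 0 0 0 0.01;0 0 -4 0 0 0 0.01;0 0 -4 0 0 0 0.01;0 0 0 0 0 0 0.01")

```text
t: 4.95
eef_pos: [0.5391, 0.1984, 0.1157]
ee_rot: [-3.141, -0.001, -0.03]
force: [0.8, 1.0, -0.2]
width: 0.0172
gripper_force: 59.7
```

```bash
python3 -c "
from h import *
s=arm.get_state();print(s['eef_pos'],s['ee_rot'],s['moment'],s['width'])"
```

```text
[0.53910649 0.19842344 0.1157015 ] [-3.14098648e+00 -7.42296835e-04 -3.01879550e-02] [ 0.49205012 -0.42293165 -0.0571808 ] 0.01715405147457339
```

Request:
move_arm(rows="0 0 -10 0 0 0 0.01;0 0 -10 0 0 0 0.01;0 0 -10 0 0 0 0.01;0 0 -10 0 0 0 0.01;0 0 -10 0 0 0 0.01;0 0 -10 0 0 0 0.01;0 0 0 0 0 0 0.01;0 0 0 0 0 -0.005 0.01")

```text
t: 5.95
eef_pos: [0.538, 0.1976, 0.1198]
ee_rot: [-3.141, 0.002, 1.012]
force: [-0.1, -0.5, -3.6]
width: 0.0169
gripper_force: 59.9
```

```bash
python3 -c "
from h import *
s=arm.get_state();print(s['eef_pos'],s['ee_rot'],s['force'],s['moment'],s['width'])
im,d,K,W=grab('wrist','w2')"
```

```text
[0.53804271 0.19755554 0.11976837] [-3.14064582e+00  1.75727195e-03  1.01238743e+00] [-0.08085834 -0.52952736 -3.61648852] [-0.06539759 -0.21859468  0.0066328 ] 0.01689082403004514
```

View pics/w2.png

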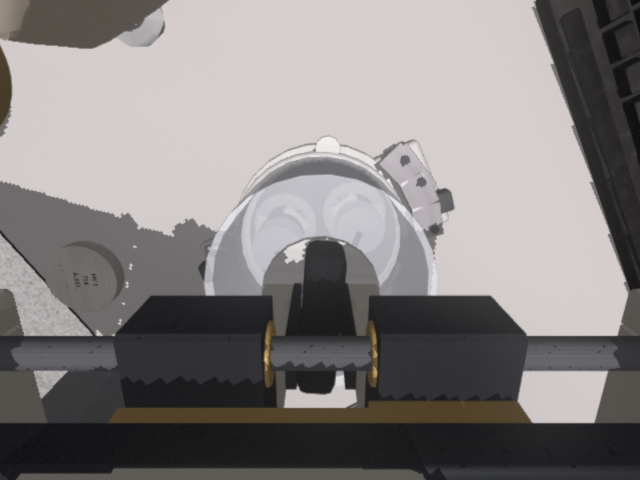

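Request:
move_arm(rows="0 0 0 0 0 -0.02 0.01;0 0 0 0 0 -0.03 0.01;0 0 0 0 0 -0.03 0.01;0 0 0 0 0 -0.02 0.01;0 0 0 0 0 0 0.01")

```text
t: 6.62
eef_pos: [0.5392, 0.1984, 0.2218]
ee_rot: [3.141, -0.003, 1.015]
force: [0.4, -1.1, -4.3]
width: 0.0169
gripper_force: 59.9
```

Request:
move_arm(rows="0 0 0 -0.0275 0.0306 0 0.01;0 0 0 -0.0275 0.0306 0 0.01;0 0 0 -0.0275 0.0306 0 0.01;0 0 0 -0.0275 0.0306 0 0.01;0 0 0 -0.0275 0.0306 0 0.01;0 0 0 0 0 0 0.01")

```text
t: 7.38
eef_pos: [0.596, -0.0019, 0.2184]
ee_rot: [-3.139, 0.002, 1.012]
force: [-0.3, 0.1, -5.3]
width: 0.0168
gripper_force: 60.1
```

```bash
python3 -c "
from h import *
s=arm.get_state();print(s['eef_pos'],s['ee_rot'],s['force'],s['width'],s['q'].round(2))
im,d,K,W=grab('top','t2')
P=cloud(d,K,W).reshape(-1,3); P=P[~np.isnan(P[:,0])]
Q=P[(P[:,2]>.03)&(P[:,2]<.1)&(np.hypot(P[:,0]-.54,P[:,1]-.2)<.055)]
l,c=None,None
print(len(Q)); 
from scipy.cluster.hierarchy import fclusterdata
L=fclusterdata(Q[:,:2],.008,method='single',criterion='distance')
for i in set(L):
    q=Q[L==i]
    if len(q)>8: print(len(q),q.mean(0).round(3),np.percentile(q[:,2],90).round(4))
cv2.imwrite('pics/t2c.png',cv2.resize(im[210:330,220:400],None,fx=4,fy=4))
"
```

```text
[ 0.59603104 -0.00190637  0.21844057] [-3.13932602e+00  2.29747801e-03  1.01244030e+00] [-0.32062369  0.09838815 -5.34596994] 0.016838473990851987 [ 0.32  0.24 -0.19 -0.   -1.14  2.26]
5
```

View pics/t2c.png

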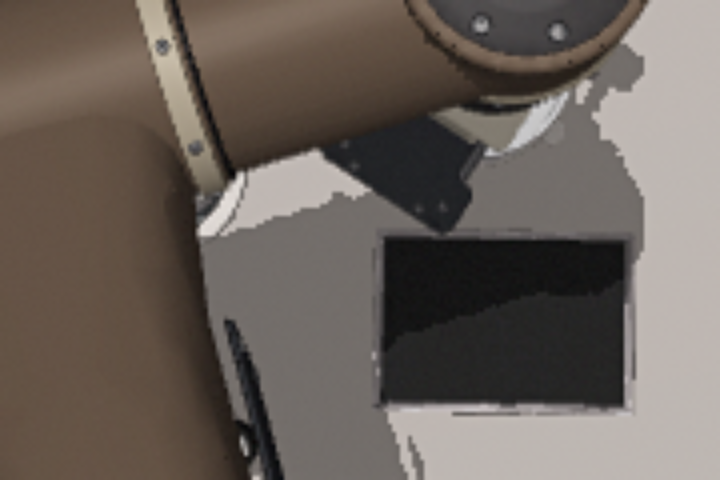

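Request:
move_arm(rows="0 0 0 0 0 0.03 0.01;0 0 0 0 0 0.03 0.01;0 0 0 0 0 0.03 0.01;0 0 0 0 0 0.015 0.01;0 0 0 0 0 0.005 0.01;0 0 0 0 0 0.004 0.01;0 0 0 0 0 0 0.01")

```text
t: 8.3
eef_pos: [0.597, 0.0008, 0.1072]
ee_rot: [3.141, -0.001, 1.017]
force: [-0.1, 0.3, -3.5]
width: 0.0166
gripper_force: 60.1
```

Request:
move_arm(rows="0 0 0 0 0 0.002 0.01;0 0 0 0 0 0.001 0.01;0 0 0 0 0 0 0.01")

```text
t: 8.68
eef_pos: [0.5966, 0.0006, 0.1037]
ee_rot: [3.142, -0.0, 1.017]
force: [-0.2, -0.6, -3.8]
width: 0.0167
gripper_force: 60.1
```

Request:
move_arm(rows="0 0 0 0 0 0.001 0.01;0 0 0 0 0 0 0.01")

```text
t: 8.93
eef_pos: [0.5967, 0.0007, 0.1034]
ee_rot: [3.141, -0.0, 1.018]
force: [-2.5, 1.2, 3.9]
width: 0.0171
gripper_force: 60.1
```

Request:
move_arm(rows="0 0 0 0 0 0 0.0876;0 0 0 0 0 0 0.0876;0 0 0 0 0 0 0.0876;0 0 0 0 0 0 0.0876;0 0 0 0 0 -0.03 0.0876;0 0 0 0 0 -0.05 0.0876;0 0 0 0 0 -0.04 0.0876")

```text
t: 9.8
eef_pos: [0.5969, 0.0006, 0.2244]
ee_rot: [3.141, -0.001, 1.017]
force: [-0.1, -0.6, -0.5]
width: 0.0812
gripper_force: 0.0
```

Request:
move_arm(rows="0 0 0 0.0192 -0.038 0 0.0876;0 0 0 0.0192 -0.038 0 0.0876;0 0 0 0.0192 -0.038 0 0.0876;0 0 0 0.0192 -0.038 0 0.0876;0 0 0 0 0 0 0.0876;0 0 0 0 0 0 0.0876")

```text
t: 10.55
eef_pos: [0.5078, 0.1459, 0.2227]
ee_rot: [3.141, -0.0, 1.018]
force: [-0.0, 0.6, 0.1]
width: 0.0876
gripper_force: 0.0
```

```bash
python3 -c "
from h import *
s=arm.get_state();print(s['eef_pos'],s['ee_rot'],s['width'],s['q'].round(2))
im,d,K,W=grab('wrist','w3')
P=cloud(d,K,W).reshape(-1,3); P=P[~np.isnan(P[:,0])]
Q=P[(P[:,2]>.03)&(P[:,2]<.1)&(np.hypot(P[:,0]-.54,P[:,1]-.2)<.055)]
for lo,hi in [(.079,.087),(.069,.077),(.059,.067)]:
    q=Q[(Q[:,2]>lo)&(Q[:,2]<hi)]
    if len(q)>20: print(lo,len(q),np.median(q,0),cv2.minEnclosingCircle(q[:,:2].astype(np.float32)))
"
```

```text
[0.50777356 0.14592663 0.22268608] [ 3.14137010e+00 -1.34224582e-04  1.01812709e+00] 0.08758992025968641 [ 0.65  0.13 -0.33  0.   -1.12  1.94]
0.079 1042 [0.52878676 0.17359836 0.08267135] ((0.5286160111427307, 0.17324675619602203), 0.0139995776116848)
0.069 1124 [0.52300459 0.21941974 0.0726494 ] ((0.529688835144043, 0.20373979210853577), 0.031036892905831337)
0.059 1066 [0.5653077  0.20205506 0.06261094] ((0.5483316779136658, 0.2042708694934845), 0.03129978105425835)
```

View pics/w3.png

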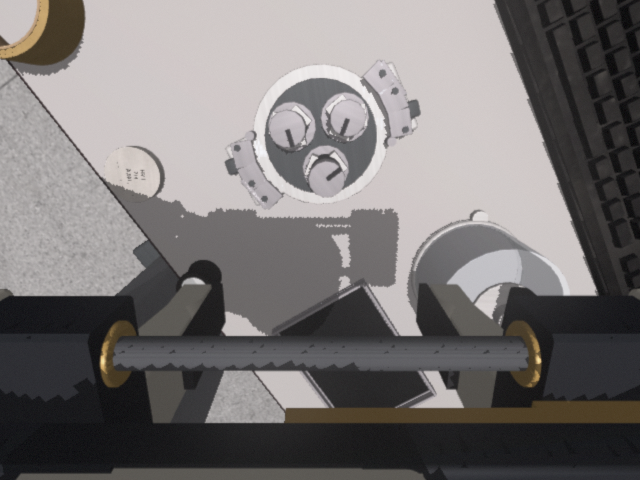

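```bash
cat > slot.py <<'E'
from h import *
def slot(c,ztop,K,W,im,png=None):
    g=np.zeros((140,140),np.uint8); n=140; s=.00025
    yy,xx=np.mgrid[:n,:n]; X=c[0]+(xx-70)*s; Y=c[1]+(yy-70)*s
    p=np.stack([X,Y,np.full_like(X,ztop)],-1)-W[:3,3]; q=(p@W[:3,:3])@K.T; q=q/q[...,2:]
    g=cv2.remap(cv2.cvtColor(im,cv2.COLOR_BGR2GRAY),q[...,0].astype(np.float32),q[...,1].astype(np.float32),cv2.INTER_LINEAR)
    r=np.hypot(xx-70,yy-70)*s; m=(r<.0125)&(g<60)
    x=(xx[m]-70)*s; y=(yy[m]-70)*s
    w,v=np.linalg.eigh(np.cov(x,y)); a=v[:,1]; 
    if a@[x.mean(),y.mean()]<0:a=-a
    if png: cv2.imwrite('pics/'+png+'.png',cv2.resize(g[::-1],None,fx=3,fy=3))
    return m.sum(),x.mean()*1e3,y.mean()*1e3,np.degrees(np.arctan2(a[1],a[0])),np.degrees(np.arctan2(y.mean(),x.mean())),(w**.5*1e3).round(1)
E
python3 -c "
from slot import *
im,d,K,W=load('wrist')
P=cloud(d,K,W).reshape(-1,3); P=P[~np.isnan(P[:,0])]
for nm,c,z in [('tall',(.5287,.1735),.083),('mid',(.523,.2195),.073),('short',(.5655,.202),.063)]:
    q=P[(abs(P[:,2]-z)<.004)&(np.hypot(P[:,0]-c[0],P[:,1]-c[1])<.017)]
    (cx,cy),r=cv2.minEnclosingCircle(q[:,:2].astype(np.float32))
    print(nm,cx,cy,r,slot((cx,cy),np.median(q[:,2]),K,W,im))
im,d,K,W=load('top')
P=cloud(d,K,W)
g=cv2.cvtColor(im,cv2.COLOR_BGR2GRAY)
m=((g>100)&(g<150)&(abs(P[...,0]-.52)<.15)&(abs(P[...,1]+.25)<.1)&(P[...,2]<.015)).astype(np.uint8)
m=cv2.morphologyEx(m,cv2.MORPH_OPEN,np.ones((3,3)))
n,L,st,ce=cv2.connectedComponentsWithStats(m); i=1+st[1:,4].argmax(); v,u=np.nonzero(L==i)
pts=np.array([onplane(a,b,.006,K,W)[:2] for a,b in zip(u,v)],np.float32)*1000
r=cv2.minAreaRect(pts); print(r, cv2.boxPoints(r))
sub=m*0
k=[(a,b) for b in range(270,305) for a in range(405,450) if g[b,a]<95]; print(np.mean([onplane(a,b,.006,K,W) for a,b in k],0) if k else g[275:300,410:440].min(), len(k))
q=P[(P[...,2]>.04)&(P[...,2]<.08)&(abs(P[...,0]-.62)<.08)&(abs(P[...,1]+.27)<.06)&(g>150)]; print('tube',len(q),q.mean(0)); 
w,vv=np.linalg.eigh(np.cov(q[:,:2].T)); print(w**.5,vv[:,1])
"
```

```text
tall 0.5286160111427307 0.17324675619602203 0.0139995776116848 (np.int64(0), np.float64(nan), np.float64(nan), np.float64(nan), np.float64(nan), array([nan, nan]))
mid 0.5224484205245972 0.21974043548107147 0.013918156735599041 (np.int64(0), np.float64(nan), np.float64(nan), np.float64(nan), np.float64(nan), array([nan, nan]))
short 0.5656108856201172 0.2019922137260437 0.01395915262401104 (np.int64(0), np.float64(nan), np.float64(nan), np.float64(nan), np.float64(nan), array([nan, nan]))
((515.5159301757812, -246.76333618164062), (89.73786163330078, 181.9153594970703), 76.30782318115234) [[ 416.5224  -268.82697]
 [ 593.268   -311.88733]
 [ 614.50946 -224.6997 ]
 [ 437.76385 -181.63934]]
[ 0.45464641 -0.22344741  0.006     ] 13
tube 292 [ 0.60311002 -0.26782169  0.05920066]
[0.0094213  0.02944941] [-0.96970505  0.24427876]
  avg = a.mean(axis, **keepdims_kw)
  ret = um.true_divide(
slot.py:9: RuntimeWarning: Degrees of freedom <= 0 for slice
  w,v=np.linalg.eigh(np.cov(x,y)); a=v[:,1];
  c *= np.true_divide(1, fact)
  c *= np.true_divide(1, fact)
slot.py:10: RuntimeWarning: Mean of empty slice.
  if a@[x.mean(),y.mean()]<0:a=-a
  ret = ret.dtype.type(ret / rcount)
slot.py:12: RuntimeWarning: Mean of empty slice.
  return m.sum(),x.mean()*1e3,y.mean()*1e3,np.degrees(np.arctan2(a[1],a[0])),np.degrees(np.arctan2(y.mean(),x.mean())),(w**.5*1e3).round(1)
```

```bash
sed -i 's/m=(r<.0125)&(g<60)/m=(r<.012); t=(np.percentile(g[m],2)+np.median(g[m]))\/2; m\&=g<t/' slot.py
python3 -c "
from slot import *
im,d,K,W=load('wrist')
for c,z,n in [((.5286,.1733),.0827,'a'),((.5224,.2197),.0727,'b'),((.5656,.202),.0627,'c')]: print(slot(c,z,K,W,im,'s'+n))
cv2.imwrite('pics/slots.png',np.hstack([cv2.imread('pics/s%s.png'%k) for k in 'abc'])[:,:800] if 0 else cv2.resize(np.hstack([cv2.imread('pics/s%s.png'%k) for k in 'abc']),(780,260)))
"
```

```text
(np.int64(654), np.float64(6.052752293577982), np.float64(0.6903669724770644), np.float64(6.803122203271334), np.float64(6.506942670662505), array([1. , 3.4]))
(np.int64(678), np.float64(-1.709808259587021), np.float64(-5.910398230088496), np.float64(-105.0773540240651), np.float64(-106.13453066825693), array([1. , 3.4]))
(np.int64(671), np.float64(-5.040983606557377), np.float64(-3.6516393442622945), np.float64(-142.3843361457919), np.float64(-144.08079452787425), array([1. , 3.3]))
```

View pics/slots.png

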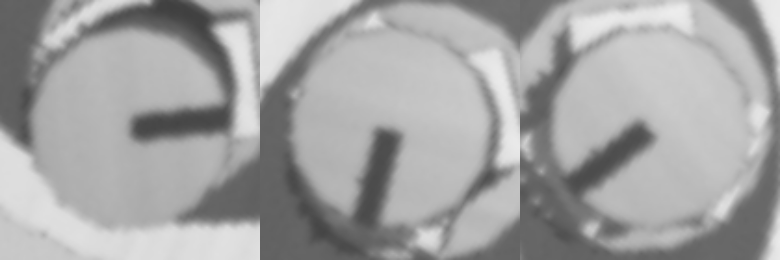

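Request:
move_arm(rows="0 0 -9.7 0 0 0 0.07;0 0 0 0.0332 0.009 0 0.07;0 0 0 0 0 0.05 0.07;0 0 0 0 0 0.05 0.07;0 0 0 0 0 0.04 0.07;0 0 0 0 0 0 0.07")

```text
t: 11.35
eef_pos: [0.5271, 0.171, 0.0796]
ee_rot: [-3.138, 0.006, 1.185]
force: [-0.6, 0.2, 0.9]
width: 0.0705
gripper_force: 0.0
```

Request:
move_arm(rows="0 0 0 0 0 0.012 0.07;0 0 0 0 0 0.006 0.07;0 0 0 0 0 0 0.07;0 0 0 0 0 0 0.07")

```text
t: 11.85
eef_pos: [0.5288, 0.1736, 0.0653]
ee_rot: [3.141, -0.001, 1.187]
force: [0.4, 0.2, -0.3]
width: 0.0698
gripper_force: 0.0
```

Request:
move_arm(rows="0 0 0 0 0 0.002 0.02;0 0 0 0 0 0 0.02;0 0 0 0 0 0 0.02;0 0 0 0 0 0 0.02;0 0 0 0 0 0 0.02;0 0 0 0 0 0 0.02;0 0 0 0 0 0 0.02", squeeze=45)

```text
t: 12.72
eef_pos: [0.5286, 0.1733, 0.0626]
ee_rot: [3.141, -0.0, 1.187]
force: [1.5, -0.2, -0.7]
width: 0.0267
gripper_force: 45.0
```

Request:
move_arm(rows="0 0 0 0 0 -0.01 0.02;0 0 0 0 0 -0.03 0.02;0 0 0 0 0 -0.04 0.02;0 0 0 0 0 -0.04 0.02;0 0 0 0 0 0 0.02")

```text
t: 13.35
eef_pos: [0.5299, 0.1742, 0.1865]
ee_rot: [3.138, -0.005, 1.187]
force: [0.2, 1.0, -3.4]
width: 0.0272
gripper_force: 45.0
```

```bash
python3 -c "
from h import *
s=arm.get_state();print(s['eef_pos'],s['ee_rot'],s['force'],s['width'],s['q'].round(2))
im,d,K,W=grab('wrist','w4')"
```

```text
[0.52993765 0.17423904 0.18648998] [ 3.13792781 -0.00530085  1.18699671] [ 0.23262329  0.9867188  -3.37461645] 0.027178236645316888 [ 0.67  0.2  -0.32  0.   -1.04  2.09]
```

View pics/w4.png

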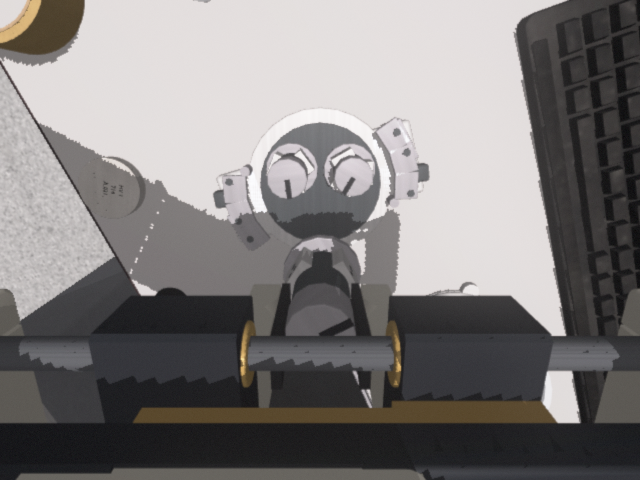

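Request:
move_arm(rows="0 0 0 -0.0585 0.0101 -0.003 0.02;0 0 0 -0.0585 0.0101 -0.003 0.02;0 0 0 -0.0585 0.0101 0 0.02;0 0 0 -0.0585 0.0101 0 0.02;0 0 0 -0.0585 0.0101 0 0.02;0 0 0 -0.0585 0.0101 0 0.02;0 0 0 -0.0585 0.0101 0 0.02;0 0 0 -0.0585 0.0101 0 0.02")

```text
t: 14.4
eef_pos: [0.4263, -0.2922, 0.1874]
ee_rot: [-3.139, -0.0, 1.187]
force: [1.6, -0.1, -2.4]
width: 0.0272
gripper_force: 45.0
```

Request:
move_arm(rows="0 0 0 0 0 0 0.02;0 0 0 0 0 0 0.02;0 0 0 0 0 0 0.02")

```text
t: 14.78
eef_pos: [0.4279, -0.2899, 0.1881]
ee_rot: [-3.141, -0.0, 1.188]
force: [0.2, 0.6, -2.3]
width: 0.0272
gripper_force: 45.0
```

```bash
python3 -c "
from slot import *
s=arm.get_state();print(s['eef_pos'],s['ee_rot'],s['force'],s['width'],s['q'].round(2))
im,d,K,W=grab('wrist','w5')
p=s['eef_pos']; print(slot(p[:2],p[2]+.0204,K,W,im,'sh'), 'yaw',np.degrees(s['ee_rot'][2]))"
```

```text
[ 0.4279136  -0.28988222  0.18810196] [-3.14063937e+00 -1.36923750e-04  1.18779105e+00] [ 0.24953818  0.55704184 -2.26975506] 0.027201710120198296 [-0.22  0.14 -0.4  -0.   -1.04  2.97]
(np.int64(623), np.float64(5.766051364365972), np.float64(1.56661316211878), np.float64(4.669653745576449), np.float64(15.200108075854486), array([0.9, 3.5])) yaw 68.05541390583645
```

View pics/w5.png

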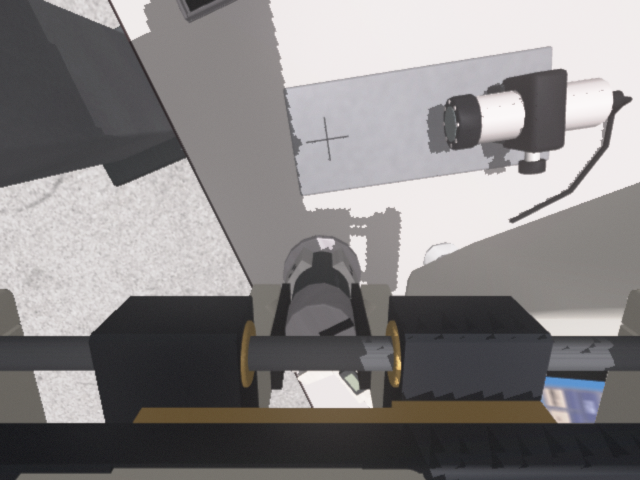

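```bash
python3 -c "
from h import *
im,d,K,W=load('wrist')
P=cloud(d,K,W)
f=lambda u,v:onplane(u,v,.006,K,W)[:2]
g=cv2.cvtColor(im,cv2.COLOR_BGR2GRAY)
sub=g[112:165,300:352].astype(float); m=sub<np.median(sub)-35
v,u=np.nonzero(m); print(m.sum(),u.mean()+300,v.mean()+112)
print('cross',f(327,138),f(u.mean()+300,v.mean()+112),P[150,360])
a,b=f(288,88),f(551,47); print(a,b,np.degrees(np.arctan2(*(b-a)[::-1])))
a,b=f(288,88),f(302,194); print(b,np.degrees(np.arctan2(*(b-a)[::-1])))
a,b=f(306,140),f(348,135); print(np.degrees(np.arctan2(*(b-a)[::-1])))
"
```

```text
173 324.8670520231214 139.32947976878611
cross [ 0.45490694 -0.23382554] [ 0.45285486 -0.23416259] [ 0.47715419 -0.25351197  0.00460701]
[ 0.44021993 -0.18577103] [ 0.64247297 -0.23503672] -13.689762591433572
[ 0.41717352 -0.26977644] -105.3413197863686
-15.347442448490778
```

Request:
move_arm(rows="0 0 9.8 0 0 0 0.02;0 0 9.8 0 0 0 0.02;0 0 0 0.0261 -0.0157 0 0.02;0 0 0 0.0261 -0.0157 0.02 0.02;0 0 0 0 0 0.05 0.02;0 0 0 0 0 0.03 0.02;0 0 0 0 0 0.0125 0.02;0 0 0 0 0 0 0.02")

```text
t: 15.82
eef_pos: [0.4393, -0.2305, 0.076]
ee_rot: [-3.141, 0.001, 0.846]
force: [0.3, -0.0, -2.4]
width: 0.0268
gripper_force: 45.0
```

Request:
move_arm(rows="0 0 0 0 0 0 0.02;0 0 0 0 0 0 0.02;0 0 0 0 0 0 0.02;0 0 0 0 0 0 0.02;0 0 0 0 0 0 0.02;0 0 0 0 0 0 0.02;0 0 0 0 0 0 0.02;0 0 0 0 0 0 0.02")

```text
t: 16.82
eef_pos: [0.4391, -0.231, 0.076]
ee_rot: [-3.142, 0.0, 0.844]
force: [0.7, -0.2, -2.3]
width: 0.0266
gripper_force: 45.0
```

```bash
cat > chk.py <<'E'
from slot import *
import sys
h=float(sys.argv[1]) # top above TCP
s=arm.get_state();print(s['eef_pos'].round(4),np.degrees(s['ee_rot']).round(1),s['force'].round(1),s['width'],s['q'][[0,5]].round(2),s['t'])
im,d,K,W=grab('wrist'); p=s['eef_pos']
print('slot',slot(p[:2],p[2]+h,K,W,im))
P=cloud(d,K,W); P=P[~np.isnan(P[...,0])]
q=P[(abs(P[:,2]-p[2]-h)<.004)&(np.hypot(*(P[:,:2]-p[:2]).T)<.02)]; print('top',len(q),np.median(q[:,2])-p[2] if len(q) else 0)
E
python3 chk.py .0204
```

```text
[ 0.4391 -0.231   0.076 ] [-180.     0.    48.4] [ 0.7 -0.2 -2.3] 0.026599390838785056 [-0.09  2.5 ] 16.825
slot (np.int64(1524), np.float64(2.252132545931759), np.float64(-0.7732939632545937), np.float64(-28.40051410316646), np.float64(-18.950460868450254), array([2.2, 6.4]))
top 2320 0.02020379785360618
```

Request:
move_arm(rows="0 0 10 0 0 0 0.02;0 0 10 0 0 0 0.02;0 0 10 0 0 0 0.02;0 0 10 0 0 0 0.02;0 0 10 0 0 0 0.02;0 0 10 0 0 0 0.02;0 0 0 0 0 0 0.02")

```text
t: 17.75
eef_pos: [0.4391, -0.231, 0.076]
ee_rot: [3.142, 0.0, -0.201]
force: [-0.3, 0.0, -3.0]
width: 0.0267
gripper_force: 45.0
```

Request:
move_arm(rows="0 0 10 0 0 0 0.02;0 0 10 0 0 0 0.02;0 0 10 0 0 0 0.02;0 0 10 0 0 0 0.02;0 0 10 0 0 0 0.02;0 0 10 0 0 0 0.02;0 0 0 0 0 0 0.02;0 0 0 0 0 0 0.02")

```text
t: 18.75
eef_pos: [0.4391, -0.231, 0.076]
ee_rot: [3.142, -0.0, -1.244]
force: [-0.1, 0.6, -3.3]
width: 0.0268
gripper_force: 45.0
```

Request:
move_arm(rows="0 0 0 0 0 0 0.02;0 0 0 0 0 0 0.02;0 0 0 0 0 0 0.02;0 0 0 0 0 0 0.02;0 0 0 0 0 0 0.02;0 0 0 0 0 0 0.02;0 0 0 0 0 0 0.02;0 0 0 0 0 0 0.02")

```text
t: 19.75
eef_pos: [0.4391, -0.231, 0.0761]
ee_rot: [3.142, 0.0, -1.25]
force: [-0.1, 0.3, -2.4]
width: 0.0269
gripper_force: 45.0
```

```bash
python3 chk.py .0204
```

```text
[ 0.4391 -0.231   0.0761] [180.    0.  -71.6] [-0.1  0.3 -2.4] 0.026929445711669456 [-0.09  0.41] 19.75
slot (np.int64(513), np.float64(-5.133040935672517), np.float64(-4.531189083820664), np.float64(-136.1583618843617), np.float64(-138.56356324666743), array([0.9, 3. ]))
top 2305 0.02008907596515508
```

Request:
move_arm(rows="0 0 10 0 0 0 0.02;0 0 10 0 0 0 0.02;0 0 10 0 0 0 0.02;0 0 10 0 0 0 0.02;0 0 10 0 0 0 0.02;0 0 10 0 0 0 0.02;0 0 0 0 0 0 0.02")

```text
t: 20.68
eef_pos: [0.4391, -0.231, 0.0761]
ee_rot: [3.142, -0.0, -2.296]
force: [-0.5, 0.1, -2.9]
width: 0.027
gripper_force: 45.0
```

Request:
move_arm(rows="0 0 10 0 0 0 0.02;0 0 10 0 0 0 0.02;0 0 10 0 0 0 0.02;0 0 10 0 0 0 0.02;0 0 10 0 0 0 0.02;0 0 8.5 0 0 0 0.02;0 0 0 0 0 0 0.02;0 0 0 0 0 0 0.02")

```text
t: 21.68
eef_pos: [0.4392, -0.231, 0.0761]
ee_rot: [-3.142, 0.0, 2.97]
force: [-0.6, 0.7, -2.7]
width: 0.0271
gripper_force: 45.0
```

Request:
move_arm(rows="0 0 0 0 0 0 0.02;0 0 0 0 0 0 0.02;0 0 0 0 0 0 0.02;0 0 0 0 0 0 0.02;0 0 0 0 0 0 0.02;0 0 0 0 0 0 0.02;0 0 0 0 0 0 0.02;0 0 0 0 0 0 0.02")

```text
t: 22.68
eef_pos: [0.4391, -0.231, 0.0761]
ee_rot: [-3.142, -0.0, 2.965]
force: [0.3, -0.2, -2.2]
width: 0.0269
gripper_force: 45.0
```

```bash
python3 chk.py .0204; python3 -c "
from h import *
im,d,K,W=grab('scene'); cv2.imwrite('pics/sc3.png',cv2.resize(im[225:345,320:460],None,fx=5,fy=5))
im,d,K,W=grab('top')
P=cloud(d,K,W); k=~np.isnan(P[...,0])
def rect(m):
    r=cv2.minAreaRect(P[m][:,:2].astype(np.float32)*1000); return r,m.sum()
hsv=cv2.cvtColor(im,cv2.COLOR_BGR2HSV)
m=k&(im.max(2)<60)&(abs(P[...,0]-.446)<.09)&(abs(P[...,1]+.03)<.12)&(P[...,2]<.02)
m=cv2.morphologyEx(m.astype(np.uint8),cv2.MORPH_OPEN,np.ones((3,3)))>0
print('tray',rect(m))
"
```

```text
[ 0.4391 -0.231   0.0761] [-180.    -0.   169.9] [ 0.3 -0.2 -2.2] 0.026880165775435665 [-0.09 -1.66] 22.675
slot (np.int64(512), np.float64(-3.4575195312500004), np.float64(6.062988281250001), np.float64(105.52854889816335), np.float64(119.69466677415816), array([0.9, 2.9]))
top 2323 0.020018533860462984
tray (((446.056396484375, 35.45537567138672), (25.95355987548828, 104.15144348144531), 89.12294006347656), np.int64(378))
```

View pics/sc3.png

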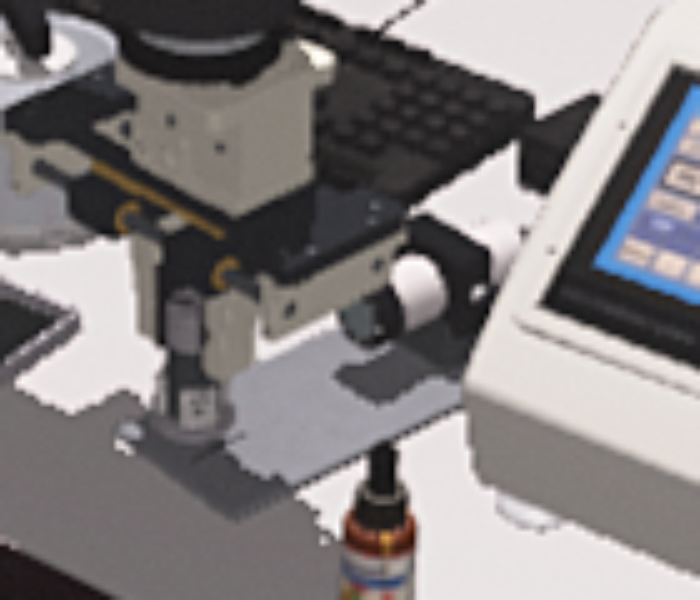

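Request:
move_arm(rows="0 0 0 0 0 -0.03 0.02;0 0 0 0 0 -0.04 0.02;0 0 0 0 0 -0.03 0.02;0 0 0 0.0092 0.0524 0 0.02;0 0 0 0.0092 0.0524 0 0.02;0 0 0 0.0092 0.0524 0 0.02;0 0 0 0.0092 0.0524 0 0.02;0 0 0 0.0092 0.0524 0 0.02")

```text
t: 23.82
eef_pos: [0.4396, 0.0367, 0.1763]
ee_rot: [3.141, 0.001, 2.965]
force: [1.5, 0.2, -2.4]
width: 0.0269
gripper_force: 45.0
```

Request:
move_arm(rows="0 0 -10 0 0 0 0.02;0 0 -10 0 0 0 0.02;0 0 -10 0 0 0 0.02;0 0 -10 0 0 0 0.02;0 0 -10 0 0 0 0.02;0 0 -10 0 0 0 0.02;0 0 -10 0 0 0 0.02;0 0 -10 0 0 0 0.02")

```text
t: 24.82
eef_pos: [0.4397, 0.0349, 0.176]
ee_rot: [3.141, -0.0, -1.916]
force: [-0.5, -0.6, -3.2]
width: 0.027
gripper_force: 45.0
```

Request:
move_arm(rows="0 0 -10 0 0 0 0.02;0 0 -10 0 0 0 0.02;0 0 0 0 0 0 0.02;0 0 0 0 0 0 0.02")

```text
t: 25.32
eef_pos: [0.4398, 0.035, 0.176]
ee_rot: [3.142, 0.0, -1.577]
force: [0.1, 0.5, -3.0]
width: 0.0269
gripper_force: 45.0
```

```bash
cat > tray.py <<'E'
from h import *
import sys
s=arm.get_state();print(s['eef_pos'].round(4),np.degrees(s['ee_rot']).round(1),s['force'].round(1),s['width'],s['q'][[0,5]].round(2),s['t'])
im,d,K,W=grab('wrist',sys.argv[1]); P=cloud(d,K,W)
r=np.hypot(P[...,0]-.446,P[...,1]+.03)
rim=(abs(P[...,2]-.012)<.0025)&(abs(P[...,0]-.446)<.12)&(abs(P[...,1]+.03)<.14)
n,L,st,ce=cv2.connectedComponentsWithStats(cv2.dilate(rim.astype(np.uint8),np.ones((3,3))))
i=1+st[1:,4].argmax(); q=P[rim&(L==i)][:,:2].astype(np.float32)*1000
R_=cv2.minAreaRect(q); print('tray rim',R_,len(q))
E
python3 tray.py w6; python3 chk.py .0204
```

```text
[0.4398 0.035  0.176 ] [180.    0.  -90.3] [ 0.1  0.5 -3. ] 0.026890526239879784 [ 0.53 -0.53] 25.325
tray rim ((444.10601806640625, -29.3265380859375), (115.29378509521484, 165.46136474609375), 0.1870289444923401) 2913
[0.4398 0.035  0.176 ] [180.    0.  -90.3] [ 0.1  0.3 -2.3] 0.027088860255315653 [ 0.53 -0.53] 25.375
slot (np.int64(525), np.float64(-6.224761904761905), np.float64(-2.888571428571429), np.float64(-153.85163857838717), np.float64(-155.10656480216613), array([0.9, 3. ]))
top 2300 0.020123283031349276
```

Request:
move_arm(rows="0 0 0 0.014 0.006 0 0.02;0 0 0 0 0 0.05 0.02;0 0 0 0 0 0.05 0.02;0 0 0 0 0 0.02 0.02;0 0 0 0 0 0.005 0.02;0 0 0 0 0 0 0.02;0 0 0 0 0 0.001 0.02;0 0 0 0 0 0 0.02")

```text
t: 26.42
eef_pos: [0.4343, 0.0213, 0.0508]
ee_rot: [-3.14, 0.001, -1.573]
force: [-0.1, -1.0, -2.3]
width: 0.0271
gripper_force: 45.0
```

Request:
move_arm(rows="0 0 0 0 0 0.001 0.02;0 0 0 0 0 0 0.02;0 0 0 0 0 0.001 0.02;0 0 0 0 0 0 0.02")

```text
t: 26.92
eef_pos: [0.4339, 0.0211, 0.0485]
ee_rot: [-3.141, -0.0, -1.572]
force: [-2.7, -0.6, 5.9]
width: 0.027
gripper_force: 45.0
```

Request:
move_arm(rows="0 0 0 0 0 0 0.07;0 0 0 0 0 0 0.07;0 0 0 0 0 0 0.07;0 0 0 0 0 0 0.07;0 0 0 0 0 -0.03 0.07;0 0 0 0 0 -0.05 0.07;0 0 0 0 0 -0.06 0.07;0 0 0 0 0 0 0.07")

```text
t: 27.92
eef_pos: [0.4365, 0.022, 0.1927]
ee_rot: [-3.133, 0.003, -1.572]
force: [0.2, -1.4, -0.5]
width: 0.07
gripper_force: 0.0
```

Request:
move_arm(rows="0 0 -9.25 0 0 0 0.07;0 0 -9.25 0 0 0 0.07;0 0 -9.25 0 0 0 0.07;0 0 -9.25 0 0 0 0.07;0 0 0 -0.0264 -0.0475 0 0.07;0 0 0 -0.0264 -0.0475 0 0.07;0 0 0 -0.0264 -0.0475 0 0.07;0 0 0 -0.0264 -0.0475 0 0.07")

```text
t: 28.92
eef_pos: [0.5226, 0.221, 0.1873]
ee_rot: [3.141, 0.0, -0.927]
force: [0.7, 0.0, 0.4]
width: 0.07
gripper_force: 0.0
```

Request:
move_arm(rows="0 0 0 0 0 0 0.07;0 0 0 0 0 0 0.07")

```text
t: 29.18
eef_pos: [0.5218, 0.2193, 0.1869]
ee_rot: [3.139, 0.0, -0.927]
force: [-0.2, -0.3, 0.0]
width: 0.0696
gripper_force: 0.0
```

```bash
python3 -c "
from h import *
s=arm.get_state();print(s['eef_pos'],np.degrees(s['ee_rot']),s['q'].round(2))
im,d,K,W=grab('wrist'); P=cloud(d,K,W).reshape(-1,3); P=P[~np.isnan(P[:,0])]
for c,z in [((.522,.2197),.073),((.5656,.202),.063)]:
    q=P[(abs(P[:,2]-z)<.004)&(np.hypot(P[:,0]-c[0],P[:,1]-c[1])<.025)]
    if len(q)>50: print(len(q),np.median(q[:,2]),cv2.minEnclosingCircle(q[:,:2].astype(np.float32)))
"
```

```text
[0.52176002 0.21928765 0.18688026] [ 1.79870108e+02  3.48764756e-03 -5.30960753e+01] [ 0.74  0.22 -0.3  -0.   -1.06 -0.1 ]
1115 0.0725792871952799 ((0.5224190950393677, 0.21980009973049164), 0.014043251052498817)
1184 0.06256359707994763 ((0.5656354427337646, 0.20220205187797546), 0.01404365710914135)
```

Undisturbed. Descend to mid (TCP z 0.053).

Request:
move_arm(rows="0 0 0 0 -0.001 0.05 0.07;0 0 0 0 0 0.05 0.07;0 0 0 0 0 0.02 0.07;0 0 0 0 0 0.012 0.07;0 0 0 0 0 0 0.07;0 0 0 0 0 0.002 0.07;0 0 0 0 0 0 0.07")

```text
t: 30.1
eef_pos: [0.5236, 0.2205, 0.055]
ee_rot: [-3.14, 0.0, -0.927]
force: [-0.1, -0.1, 0.5]
width: 0.0698
gripper_force: 0.0
```

Request:
move_arm(rows="0 0 0 0 0 0 0.02;0 0 0 0 0 0 0.02;0 0 0 0 0 0 0.02;0 0 0 0 0 0 0.02;0 0 0 0 0 0 0.02;0 0 0 0 0 0 0.02;0 0 0 0 0 0 0.02")

```text
t: 30.98
eef_pos: [0.5232, 0.2202, 0.054]
ee_rot: [-3.142, 0.0, -0.927]
force: [0.0, 0.2, -1.5]
width: 0.0269
gripper_force: 45.0
```

Request:
move_arm(rows="0 0 0 0 0 -0.02 0.02;0 0 0 0 0 -0.05 0.02;0 0 0 0 0 -0.06 0.02;0 0 0 0.0387 0.0422 0 0.02;0 0 0 0.0387 0.0422 0 0.02;0 0 0 0.0387 0.0422 0 0.02;0 0 0 0.0387 0.0422 0 0.02;0 0 0 0.0387 0.0422 0 0.02")

```text
t: 31.98
eef_pos: [0.4696, -0.0629, 0.184]
ee_rot: [3.142, 0.0, -0.927]
force: [0.8, -0.0, -2.3]
width: 0.0268
gripper_force: 45.0
```

Request:
move_arm(rows="0 0 0 0.0387 0.0422 0 0.02;0 0 0 0.0387 0.0422 0 0.02;0 0 0 0.0387 0.0422 0 0.02;0 0 -10.2 0 0 0 0.02;0 0 -10.2 0 0 0 0.02;0 0 -10.2 0 0 0 0.02;0 0 -10.2 0 0 0 0.02;0 0 -10.2 0 0 0 0.02")

```text
t: 32.98
eef_pos: [0.4385, -0.23, 0.1836]
ee_rot: [-3.141, 0.001, -0.031]
force: [0.0, -0.8, -1.8]
width: 0.0268
gripper_force: 45.0
```

Request:
move_arm(rows="0 0 -10.2 0 0 0 0.02;0 0 -10.2 0 0 0 0.02;0 0 -10.2 0 0 0 0.02;0 0 -10.2 0 0 0 0.02;0 0 0 0 0 0 0.02;0 0 0 0 0 0 0.02")

```text
t: 33.72
eef_pos: [0.4388, -0.2301, 0.1839]
ee_rot: [-3.141, 0.0, 0.671]
force: [0.3, 0.8, -2.5]
width: 0.0269
gripper_force: 45.0
```

```bash
python3 chk.py .0187
```

```text
[ 0.4388 -0.2301  0.1839] [-180.     0.    38.5] [ 0.3  0.8 -2.5] 0.026884777420132712 [-0.09  2.33] 33.725
slot (np.int64(1580), np.float64(1.5618670886075947), np.float64(-1.0731012658227852), np.float64(-30.739674828243874), np.float64(-34.49152185808798), array([3.1, 6.2]))
top 2516 0.018575177621033584
```

Request:
move_arm(rows="0 0 0 0 0 0.05 0.02;0 0 0 0 0 0.04 0.02;0 0 0 0 0 0.0265 0.02;0 0 0 0 0 0 0.02;0 0 0 0 0 0 0.02;0 0 0 0 0 0 0.02;0 0 0 0 0 0 0.02;0 0 0 0 0 0 0.02")

```text
t: 34.78
eef_pos: [0.4393, -0.2302, 0.0681]
ee_rot: [3.141, -0.001, 0.675]
force: [0.5, -0.3, -2.5]
width: 0.0269
gripper_force: 45.0
```

Request:
move_arm(rows="0 0 0 0 0 0 0.02;0 0 0 0 0 0 0.02;0 0 0 0 0 0 0.02;0 0 0 0 0 0 0.02;0 0 0 0 0 0 0.02;0 0 0 0 0 0 0.02;0 0 0 0 0 0 0.02;0 0 0 0 0 0 0.02")

```text
t: 35.78
eef_pos: [0.439, -0.2302, 0.0676]
ee_rot: [3.142, -0.0, 0.675]
force: [-0.3, -0.0, -2.3]
width: 0.027
gripper_force: 45.0
```

```bash
python3 chk.py .0187; python3 -c "
from h import *
im,d,K,W=load('wrist'); cv2.imwrite('pics/w7.png',cv2.resize(im[180:400,230:420],None,fx=2.5,fy=2.5))"
```

```text
[ 0.439  -0.2302  0.0676] [180.   -0.   38.7] [-0.3 -0.  -2.3] 0.02704287491994317 [-0.09  2.33] 35.775
slot (np.int64(1516), np.float64(1.758080474934037), np.float64(-1.0054419525065967), np.float64(-28.322564931271128), np.float64(-29.7651343111263), array([3., 6.]))
top 2521 0.018582221578558017
```

View pics/w7.png

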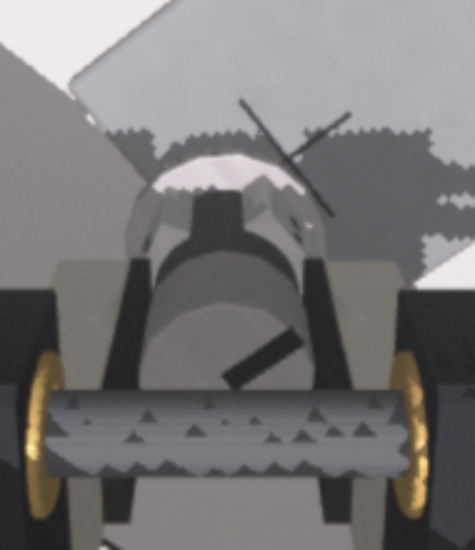

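```bash
python3 -c "
from h import *
im,d,K,W=load('wrist')
print(onplane(345.2,244,.006,K,W))
a=onplane(322,332,.0863,K,W);b=onplane(350,314,.0863,K,W); print(a,b,np.degrees(np.arctan2(b[1]-a[1],b[0]-a[0])))"
```

```text
[ 0.45453865 -0.23493456  0.006     ]
[ 0.43934396 -0.22955256  0.0863    ] [ 0.45208938 -0.2329831   0.0863    ] -15.06463875882345
```

Request:
move_arm(rows="0 0 10 0 0 0 0.02;0 0 10 0 0 0 0.02;0 0 10 0 0 0 0.02;0 0 10 0 0 0 0.02;0 0 10 0 0 0 0.02;0 0 10 0 0 0 0.02;0 0 0 0 0 0 0.02")

```text
t: 36.7
eef_pos: [0.439, -0.2302, 0.0676]
ee_rot: [3.142, 0.0, -0.371]
force: [-0.2, 0.5, -2.6]
width: 0.0271
gripper_force: 45.0
```

Request:
move_arm(rows="0 0 10 0 0 0 0.02;0 0 10 0 0 0 0.02;0 0 10 0 0 0 0.02;0 0 10 0 0 0 0.02;0 0 10 0 0 0 0.02;0 0 10 0 0 0 0.02;0 0 0 0 0 0 0.02;0 0 0 0 0 0 0.02")

```text
t: 37.7
eef_pos: [0.439, -0.2301, 0.0676]
ee_rot: [-3.142, -0.0, -1.413]
force: [1.2, -0.0, -2.4]
width: 0.0272
gripper_force: 45.0
```

Request:
move_arm(rows="0 0 0 0 0 0 0.02;0 0 0 0 0 0 0.02;0 0 0 0 0 0 0.02;0 0 0 0 0 0 0.02;0 0 0 0 0 0 0.02;0 0 0 0 0 0 0.02;0 0 0 0 0 0 0.02;0 0 0 0 0 0 0.02")

```text
t: 38.7
eef_pos: [0.439, -0.2301, 0.0676]
ee_rot: [3.142, 0.0, -1.419]
force: [-0.5, -0.0, -2.2]
width: 0.0269
gripper_force: 45.0
```

```bash
python3 chk.py .0187
```

```text
[ 0.439  -0.2301  0.0676] [180.    0.  -81.3] [-0.5 -0.  -2.2] 0.02692497703398641 [-0.09  0.24] 38.7
slot (np.int64(528), np.float64(-4.921401515151516), np.float64(-4.510416666666668), np.float64(-133.49304630610385), np.float64(-137.4950449928333), array([0.9, 3. ]))
top 2490 0.018472676984668562
```

Excellent. Pad 3.

Request:
move_arm(rows="0 0 10 0 0 0 0.02;0 0 10 0 0 0 0.02;0 0 10 0 0 0 0.02;0 0 10 0 0 0 0.02;0 0 10 0 0 0 0.02;0 0 10 0 0 0 0.02;0 0 0 0 0 0 0.02")

```text
t: 39.62
eef_pos: [0.439, -0.2301, 0.0676]
ee_rot: [3.142, -0.0, -2.465]
force: [-0.3, -0.7, -2.1]
width: 0.027
gripper_force: 45.0
```

Request:
move_arm(rows="0 0 10 0 0 0 0.02;0 0 10 0 0 0 0.02;0 0 10 0 0 0 0.02;0 0 10 0 0 0 0.02;0 0 10 0 0 0 0.02;0 0 10 0 0 0 0.02;0 0 0 0 0 0 0.02;0 0 0 0 0 0 0.02")

```text
t: 40.62
eef_pos: [0.4391, -0.2302, 0.0676]
ee_rot: [-3.142, 0.0, 2.775]
force: [0.1, -0.0, -2.1]
width: 0.0272
gripper_force: 45.0
```

Request:
move_arm(rows="0 0 0 0 0 0 0.02;0 0 0 0 0 0 0.02;0 0 0 0 0 0 0.02;0 0 0 0 0 0 0.02;0 0 0 0 0 0 0.02;0 0 0 0 0 0 0.02;0 0 0 0 0 0 0.02;0 0 0 0 0 0 0.02")

```text
t: 41.62
eef_pos: [0.439, -0.2301, 0.0676]
ee_rot: [-3.142, -0.0, 2.77]
force: [0.3, 0.7, -2.0]
width: 0.027
gripper_force: 45.0
```

```bash
python3 chk.py .0187
```

```text
[ 0.439  -0.2301  0.0676] [-180.    -0.   158.7] [ 0.3  0.7 -2. ] 0.026981404426886915 [-0.09 -1.86] 41.625
slot (np.int64(519), np.float64(-3.4113680154142587), np.float64(5.952793834296726), np.float64(106.6645105224178), np.float64(119.8157313635074), array([0.9, 3. ]))
top 2500 0.018423941921742654
```

Request:
move_arm(rows="0 0 0 0 0 -0.03 0.02;0 0 0 0 0 -0.04 0.02;0 0 0 0 0 -0.03 0.02;0 0 0 0.0193 0.0494 0 0.02;0 0 0 0.0193 0.0494 0 0.02;0 0 0 0.0193 0.0494 0 0.02;0 0 0 0.0193 0.0494 0 0.02;0 0 0 0.0193 0.0494 0 0.02")

```text
t: 42.68
eef_pos: [0.4386, 0.0367, 0.1678]
ee_rot: [3.141, 0.001, 2.77]
force: [1.0, 0.1, -2.5]
width: 0.027
gripper_force: 45.0
```

Request:
move_arm(rows="0 0 -10.1 0 0 0 0.02;0 0 -10.1 0 0 0 0.02;0 0 -10.1 0 0 0 0.02;0 0 -10.1 0 0 0 0.02;0 0 -10.1 0 0 0 0.02;0 0 -10.1 0 0 0 0.02;0 0 -10.1 0 0 0 0.02;0 0 -10.1 0 0 0 0.02")

```text
t: 43.68
eef_pos: [0.4387, 0.035, 0.1675]
ee_rot: [3.141, 0.0, -2.098]
force: [0.8, 0.3, -2.7]
width: 0.027
gripper_force: 45.0
```

Request:
move_arm(rows="0 0 -10.1 0 0 0 0.02;0 0 -10.1 0 0 0 0.02;0 0 -10.1 0 0 0 0.02;0 0 0 0 0 0 0.02;0 0 0 0 0 0 0.02")

```text
t: 44.3
eef_pos: [0.4388, 0.035, 0.1676]
ee_rot: [3.142, 0.0, -1.578]
force: [-0.6, 0.5, -1.8]
width: 0.0272
gripper_force: 45.0
```

```bash
cat >> tray.py <<'E'
q=P.reshape(-1,3); q=q[~np.isnan(q[:,0])]
for z in (.069,.059,.049):
    m=(abs(q[:,2]-z)<.003)&(abs(q[:,0]-.446)<.07)&(abs(q[:,1]+.03)<.1)
    if m.sum()>100: print(z,m.sum(),cv2.minEnclosingCircle(q[m][:,:2].astype(np.float32)))
E
python3 tray.py w8; python3 chk.py .0187
```

```text
[0.4388 0.035  0.1676] [180.    0.  -90.4] [-0.6  0.5 -1.8] 0.027170302154446952 [ 0.53 -0.54] 44.3
tray rim ((444.0915832519531, -29.380859375), (115.35142517089844, 165.26441955566406), 0.19215624034404755) 3025
0.069 1291 ((0.4318392872810364, 0.021023722365498543), 0.013962727971374989)
[0.4388 0.035  0.1675] [180.    0.  -90.4] [-0.4 -0.2 -1.4] 0.02689516648663158 [ 0.53 -0.54] 44.35
slot (np.int64(532), np.float64(-5.532894736842105), np.float64(-3.781954887218046), np.float64(-141.93037246611843), np.float64(-145.64583127691358), array([0.9, 3. ]))
top 2477 0.01847913493329037
```

Request:
move_arm(rows="0 0 0 0.032 0.0025 0 0.02;0 0 0 0.032 0.0025 0 0.02;0 0 0 0 0 0.05 0.02;0 0 0 0 0 0.05 0.02;0 0 0 0 0 0.02 0.02;0 0 0 0 0 0.005 0.02;0 0 0 0 0 0 0.02;0 0 0 0 0 0 0.02")

```text
t: 45.4
eef_pos: [0.4345, -0.0286, 0.0436]
ee_rot: [-3.14, 0.001, -1.575]
force: [0.9, -0.5, -3.1]
width: 0.0271
gripper_force: 45.0
```

Request:
move_arm(rows="0 0 0 0 0 0.001 0.02;0 0 0 0 0 0.001 0.02;0 0 0 0 0 0 0.02")

```text
t: 45.78
eef_pos: [0.4337, -0.0289, 0.0407]
ee_rot: [-3.141, 0.0, -1.575]
force: [-0.6, -0.2, -3.2]
width: 0.0268
gripper_force: 45.0
```

Request:
move_arm(rows="0 0 0 0 0 0.001 0.02;0 0 0 0 0 0 0.02")

```text
t: 46.02
eef_pos: [0.4339, -0.0289, 0.04]
ee_rot: [-3.141, -0.0, -1.574]
force: [-1.4, 1.2, 4.9]
width: 0.0267
gripper_force: 45.0
```

Request:
move_arm(rows="0 0 0 0 0 0 0.07;0 0 0 0 0 0 0.07;0 0 0 0 0 0 0.07;0 0 0 0 0 0 0.07;0 0 0 0 0 -0.03 0.07;0 0 0 0 0 -0.05 0.07;0 0 0 0 0 -0.06 0.07;0 0 0 0 0 0 0.07")

```text
t: 47.02
eef_pos: [0.4365, -0.0282, 0.1842]
ee_rot: [-3.133, 0.002, -1.574]
force: [-0.2, 0.8, -1.4]
width: 0.0702
gripper_force: 0.0
```

Request:
move_arm(rows="0 0 -9.2 0 0 0 0.07;0 0 0 -0.0415 -0.0332 0 0.07;0 0 0 -0.0415 -0.0332 0 0.07;0 0 0 -0.0415 -0.0332 0 0.07;0 0 0 -0.0415 -0.0332 0 0.07;0 0 0 -0.0415 -0.0332 0 0.07;0 0 0 0 0 0 0.07;0 0 0 0 0 0 0.07")

```text
t: 48.02
eef_pos: [0.5645, 0.2016, 0.1783]
ee_rot: [3.139, -0.001, -1.414]
force: [-0.1, 0.3, 0.3]
width: 0.0698
gripper_force: 0.0
```

```bash
python3 -c "
from slot import *
s=arm.get_state();print(s['eef_pos'],np.degrees(s['ee_rot']),s['q'].round(2))
im,d,K,W=grab('wrist'); P=cloud(d,K,W).reshape(-1,3); P=P[~np.isnan(P[:,0])]
for c,z in [((.5656,.202),.063)]:
    q=P[(abs(P[:,2]-z)<.004)&(np.hypot(P[:,0]-c[0],P[:,1]-c[1])<.03)]
    if len(q)>50:
        r=cv2.minEnclosingCircle(q[:,:2].astype(np.float32)); print(len(q),r,slot(r[0],.0627,K,W,im))
q=P[(P[:,2]>.116)&(P[:,2]<.13)&(np.hypot(P[:,0]-.597,P[:,1])<.08)]
if len(q)>50: print('cover',len(q),cv2.minAreaRect(q[:,:2].astype(np.float32)*1000))
"
```

```text
[0.56448111 0.2016361  0.17832621] [ 1.79876612e+02 -4.74146459e-02 -8.10041028e+01] [ 0.67  0.28 -0.24 -0.   -1.06 -0.51]
1114 ((0.5653537511825562, 0.20215252041816711), 0.014191805385053158) (np.int64(672), np.float64(-4.691220238095238), np.float64(-3.772321428571429), np.float64(-143.4872224994156), np.float64(-141.19641342910435), array([1. , 3.4]))
```

Request:
move_arm(rows="0 0 0 0 -0.001 0.05 0.07;0 0 0 0 0 0.045 0.07;0 0 0 0 0 0.02 0.07;0 0 0 0 0 0.007 0.07;0 0 0 0 0 0 0.07;0 0 0 0 0 0.002 0.07;0 0 0 0 0 0 0.07")

```text
t: 48.95
eef_pos: [0.5665, 0.2023, 0.0564]
ee_rot: [-3.14, 0.001, -1.414]
force: [0.0, 0.0, -0.9]
width: 0.0707
gripper_force: 0.0
```

Request:
move_arm(rows="0 0 0 0 0 0 0.02;0 0 0 0 0 0 0.02;0 0 0 0 0 0 0.02;0 0 0 0 0 0 0.02;0 0 0 0 0 0 0.02;0 0 0 0 0 0 0.02;0 0 0 0 0 0 0.02")

```text
t: 49.82
eef_pos: [0.5663, 0.2022, 0.0556]
ee_rot: [-3.141, 0.0, -1.414]
force: [0.9, 1.1, -0.6]
width: 0.0273
gripper_force: 45.0
```

Request:
move_arm(rows="0 0 0 0 0 -0.02 0.02;0 0 0 0 0 -0.05 0.02;0 0 0 0 0 -0.055 0.02;0 0 0 0.0509 0.0241 0 0.02;0 0 0 0.0509 0.0241 0 0.02;0 0 0 0.0509 0.0241 0 0.02;0 0 0 0.0509 0.0241 0 0.02;0 0 0 0.0509 0.0241 0 0.02")

```text
t: 50.82
eef_pos: [0.4857, -0.0696, 0.1804]
ee_rot: [3.141, 0.0, -1.414]
force: [2.0, -1.2, -0.7]
width: 0.027
gripper_force: 45.0
```

Request:
move_arm(rows="0 0 0 0.0509 0.0241 0 0.02;0 0 0 0.0509 0.0241 0 0.02;0 0 0 0.0509 0.0241 0 0.02;0 0 -9.95 0 0 0 0.02;0 0 -9.95 0 0 0 0.02;0 0 -9.95 0 0 0 0.02;0 0 -9.95 0 0 0 0.02;0 0 -9.95 0 0 0 0.02")

```text
t: 51.82
eef_pos: [0.4387, -0.2301, 0.1802]
ee_rot: [3.141, 0.001, -0.54]
force: [-1.0, -0.2, -2.5]
width: 0.0265
gripper_force: 45.0
```

Request:
move_arm(rows="0 0 -9.95 0 0 0 0.02;0 0 -9.95 0 0 0 0.02;0 0 -9.95 0 0 0 0.02;0 0 -9.95 0 0 0 0.02;0 0 -9.95 0 0 0 0.02;0 0 -9.95 0 0 0 0.02;0 0 -9.95 0 0 0 0.02;0 0 -9.95 0 0 0 0.02")

```text
t: 52.82
eef_pos: [0.4388, -0.23, 0.1802]
ee_rot: [-3.141, 0.0, 0.849]
force: [0.8, -0.1, -1.4]
width: 0.0265
gripper_force: 45.0
```

Request:
move_arm(rows="0 0 0 0 0 0 0.02;0 0 0 0 0 0 0.02")

```text
t: 53.08
eef_pos: [0.4392, -0.2301, 0.1804]
ee_rot: [-3.141, 0.0, 0.84]
force: [0.3, 0.1, -1.8]
width: 0.0266
gripper_force: 45.0
```

```bash
python3 chk.py .0072
```

```text
[ 0.4392 -0.2301  0.1804] [-180.     0.    48.1] [ 0.3  0.1 -1.8] 0.026566931030877133 [-0.09  2.5 ] 53.075
slot (np.int64(1295), np.float64(0.5142857142857142), np.float64(-3.5009652509652507), np.float64(-162.54799270120725), np.float64(-81.64311878480373), array([3.1, 6.9]))
top 3109 0.0071317191636476596
```

Bottom is TCP − 0.0388; go to TCP z 0.0688.

Request:
move_arm(rows="0 0 0 0 0 0.05 0.02;0 0 0 0 0 0.04 0.02;0 0 0 0 0 0.0215 0.02;0 0 0 0 0 0 0.02;0 0 0 0 0 0 0.02;0 0 0 0 0 0 0.02;0 0 0 0 0 0 0.02;0 0 0 0 0 0 0.02")

```text
t: 54.12
eef_pos: [0.4396, -0.2302, 0.0695]
ee_rot: [3.141, -0.001, 0.844]
force: [0.4, 0.5, -1.8]
width: 0.0266
gripper_force: 45.0
```

Request:
move_arm(rows="0 0 0 0 0 0 0.02;0 0 0 0 0 0 0.02;0 0 0 0 0 0 0.02;0 0 0 0 0 0 0.02;0 0 0 0 0 0 0.02;0 0 0 0 0 0 0.02;0 0 0 0 0 0 0.02;0 0 0 0 0 0 0.02")

```text
t: 55.12
eef_pos: [0.4394, -0.2302, 0.0691]
ee_rot: [-3.142, 0.0, 0.844]
force: [-0.1, 0.1, -1.5]
width: 0.027
gripper_force: 45.0
```

Request:
move_arm(rows="0 0 10 0 0 0 0.02;0 0 10 0 0 0 0.02;0 0 10 0 0 0 0.02;0 0 10 0 0 0 0.02;0 0 10 0 0 0 0.02;0 0 10 0 0 0 0.02;0 0 0 0 0 0 0.02")

```text
t: 56.0
eef_pos: [0.4394, -0.2302, 0.0691]
ee_rot: [3.142, -0.0, -0.202]
force: [0.0, 0.1, -0.9]
width: 0.0266
gripper_force: 45.0
```

Request:
move_arm(rows="0 0 10 0 0 0 0.02;0 0 10 0 0 0 0.02;0 0 10 0 0 0 0.02;0 0 10 0 0 0 0.02;0 0 10 0 0 0 0.02;0 0 10 0 0 0 0.02;0 0 0 0 0 0 0.02;0 0 0 0 0 0 0.02")

```text
t: 57.0
eef_pos: [0.4394, -0.2302, 0.069]
ee_rot: [3.142, 0.0, -1.245]
force: [0.4, -0.3, -1.6]
width: 0.0268
gripper_force: 45.0
```

Request:
move_arm(rows="0 0 0 0 0 0 0.02;0 0 0 0 0 0 0.02;0 0 0 0 0 0 0.02;0 0 0 0 0 0 0.02;0 0 0 0 0 0 0.02;0 0 0 0 0 0 0.02;0 0 0 0 0 0 0.02;0 0 0 0 0 0 0.02")

```text
t: 58.0
eef_pos: [0.4394, -0.2302, 0.0691]
ee_rot: [-3.142, -0.0, -1.251]
force: [0.0, -0.5, -1.6]
width: 0.027
gripper_force: 45.0
```

```bash
python3 chk.py .0072
```

```text
[ 0.4394 -0.2302  0.0691] [-180.    -0.   -71.7] [ 0.  -0.5 -1.6] 0.027043873227176926 [-0.09  0.41] 58.0
slot (np.int64(1375), np.float64(-3.988363636363636), np.float64(3.005818181818181), np.float64(74.63217457303871), np.float64(142.99660434726974), array([2.9, 7.2]))
top 3103 0.007039016221713046
```

Request:
move_arm(rows="0 0 10 0 0 0 0.02;0 0 10 0 0 0 0.02;0 0 10 0 0 0 0.02;0 0 10 0 0 0 0.02;0 0 10 0 0 0 0.02;0 0 10 0 0 0 0.02;0 0 0 0 0 0 0.02")

```text
t: 58.92
eef_pos: [0.4394, -0.2302, 0.0691]
ee_rot: [-3.142, 0.0, -2.297]
force: [0.6, -0.1, -1.3]
width: 0.0267
gripper_force: 45.0
```

Request:
move_arm(rows="0 0 10 0 0 0 0.02;0 0 10 0 0 0 0.02;0 0 10 0 0 0 0.02;0 0 10 0 0 0 0.02;0 0 10 0 0 0 0.02;0 0 10 0 0 0 0.02;0 0 0 0 0 0 0.02;0 0 0 0 0 0 0.02")

```text
t: 59.92
eef_pos: [0.4394, -0.2302, 0.0691]
ee_rot: [-3.142, 0.0, 2.944]
force: [-0.4, -0.9, -2.0]
width: 0.0271
gripper_force: 45.0
```

Request:
move_arm(rows="0 0 0 0 0 0 0.02;0 0 0 0 0 0 0.02;0 0 0 0 0 0 0.02;0 0 0 0 0 0 0.02;0 0 0 0 0 0 0.02;0 0 0 0 0 0 0.02;0 0 0 0 0 0 0.02;0 0 0 0 0 0 0.02")

```text
t: 60.92
eef_pos: [0.4394, -0.2302, 0.0691]
ee_rot: [-3.142, -0.0, 2.938]
force: [0.8, -0.1, -2.1]
width: 0.0266
gripper_force: 45.0
```

```bash
python3 chk.py .0072;python3 -c "
from h import *
im,d,K,W=load('wrist'); cv2.imwrite('pics/w9.png',cv2.resize(im[180:400,230:420],None,fx=2.5,fy=2.5))"
```

```text
[ 0.4394 -0.2302  0.0691] [-180.    -0.   168.3] [ 0.8 -0.1 -2.1] 0.02658691306575551 [-0.09 -1.69] 60.925
slot (np.int64(1904), np.float64(4.711265756302521), np.float64(0.7263655462184876), np.float64(-43.29720120778128), np.float64(8.764640242897505), array([3.7, 7. ]))
top 3096 0.006944608099888797
```

View pics/w9.png

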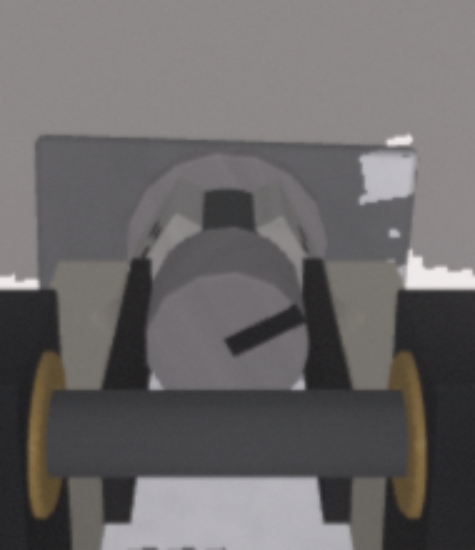

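```bash
python3 -c "
from h import *
im,d,K,W=load('wrist')
a=onplane(322,318.8,.0762,K,W);b=onplane(350.8,304.8,.0762,K,W); print(a,b,np.degrees(np.arctan2(b[1]-a[1],b[0]-a[0])))"
```

```text
[ 0.43794832 -0.22912815  0.0762    ] [ 0.434007   -0.21625693  0.0762    ] 107.02519139518188
```

Request:
move_arm(rows="0 0 0 0 0 -0.03 0.02;0 0 0 0 0 -0.04 0.02;0 0 0 0 0 -0.03 0.02;0 0 0 0.0096 0.0524 0 0.02;0 0 0 0.0096 0.0524 0 0.02;0 0 0 0.0096 0.0524 0 0.02;0 0 0 0.0096 0.0524 0 0.02;0 0 0 0.0096 0.0524 0 0.02")

```text
t: 61.98
eef_pos: [0.4451, 0.0378, 0.1693]
ee_rot: [3.141, 0.001, 2.938]
force: [1.2, -0.5, -1.0]
width: 0.0268
gripper_force: 45.0
```

Request:
move_arm(rows="0 0 -10.2 0 0 0 0.02;0 0 -10.2 0 0 0 0.02;0 0 -10.2 0 0 0 0.02;0 0 -10.2 0 0 0 0.02;0 0 -10.2 0 0 0 0.02;0 0 -10.2 0 0 0 0.02;0 0 -10.2 0 0 0 0.02;0 0 -10.2 0 0 0 0.02")

```text
t: 62.98
eef_pos: [0.4452, 0.036, 0.169]
ee_rot: [3.142, 0.0, -1.915]
force: [1.4, 0.1, -1.1]
width: 0.027
gripper_force: 45.0
```

Request:
move_arm(rows="0 0 -10.2 0 0 0 0.02;0 0 -9.9 0 0 0 0.02;0 0 0 0 0 0 0.02;0 0 0 0 0 0 0.02")

```text
t: 63.48
eef_pos: [0.4452, 0.036, 0.169]
ee_rot: [3.142, 0.0, -1.574]
force: [0.0, -0.4, -1.6]
width: 0.0271
gripper_force: 45.0
```

```bash
python3 tray.py w10; python3 chk.py .0072
```

```text
[0.4452 0.036  0.169 ] [180.    0.  -90.2] [ 0.  -0.4 -1.6] 0.02711918039176859 [ 0.52 -0.53] 63.475
tray rim ((444.08966064453125, -29.45880889892578), (115.16907501220703, 165.26248168945312), 0.21562018990516663) 3019
0.069 1273 ((0.43198564648628235, 0.021252313628792763), 0.014215802773833275)
0.059 1467 ((0.43631887435913086, -0.012428752146661282), 0.030962660908699036)
[0.4453 0.0361 0.1691] [180.    0.  -90.1] [-0.3 -0.2 -2. ] 0.026978745965255915 [ 0.52 -0.53] 63.525
slot (np.int64(1447), np.float64(-2.6423635107118173), np.float64(4.275224602626123), np.float64(56.11525436120231), np.float64(121.71872923836568), array([3. , 7.2]))
top 3103 0.0070212962572362425
```

Request:
move_arm(rows="0 0 0 0.058 0.0055 0 0.02;0 0 0 0.058 0.0055 0 0.02;0 0 0 0 0 0.05 0.02;0 0 0 0 0 0.05 0.02;0 0 0 0 0 0.02 0.02;0 0 0 0 0 0.005 0.02;0 0 0 0 0 0 0.02;0 0 0 0 0 0.001 0.02")

```text
t: 64.58
eef_pos: [0.4354, -0.0796, 0.0441]
ee_rot: [-3.139, 0.0, -1.57]
force: [0.4, 0.1, -2.4]
width: 0.0269
gripper_force: 45.0
```

Request:
move_arm(rows="0 0 0 0 0 0.001 0.02;0 0 0 0 0 0 0.02")

```text
t: 64.82
eef_pos: [0.4346, -0.0798, 0.0425]
ee_rot: [-3.141, 0.0, -1.57]
force: [0.0, 0.8, -1.5]
width: 0.0268
gripper_force: 45.0
```

Request:
move_arm(rows="0 0 0 0 0 0.001 0.02;0 0 0 0 0 0 0.02")

```text
t: 65.08
eef_pos: [0.4348, -0.0799, 0.0414]
ee_rot: [-3.141, 0.0, -1.57]
force: [-1.4, 1.4, 3.7]
width: 0.0267
gripper_force: 45.0
```

Request:
move_arm(rows="0 0 0 0 0 0 0.0876;0 0 0 0 0 0 0.0876;0 0 0 0 0 0 0.0876;0 0 0 0 0 0 0.0876;0 0 0 0 0 -0.03 0.0876;0 0 0 0 0 -0.05 0.0876;0 0 0 0 0 -0.06 0.0876;0 0 0 0 0 -0.04 0.0876")

```text
t: 66.08
eef_pos: [0.4349, -0.0799, 0.224]
ee_rot: [-3.139, 0.0, -1.57]
force: [-0.1, 0.2, -0.9]
width: 0.0875
gripper_force: 0.0
```

Request:
move_arm(rows="0 0 -10 0 0 0 0.0876;0 0 -10 0 0 0 0.0876;0 0 -10 0 0 0 0.0876;0 0 -10 0 0 0 0.0876;0 0 -10 0 0 0 0.0876;0 0 -10 0 0 0 0.0876;0 0 -10 0 0 0 0.0876;0 0 -10 0 0 0 0.0876")

```text
t: 67.08
eef_pos: [0.4342, -0.08, 0.221]
ee_rot: [-3.142, 0.0, -0.168]
force: [0.2, 0.3, -0.2]
width: 0.0877
gripper_force: 0.0
```

Request:
move_arm(rows="0 0 -10 0 0 0 0.0876;0 0 -10 0 0 0 0.0876;0 0 -10 0 0 0 0.0876;0 0 -10 0 0 0 0.0876;0 0 -10 0 0 0 0.0876;0 0 -10 0 0 0 0.0876;0 0 -8 0 0 0 0.0876;0 0 0 0 0 0 0.0876")

```text
t: 68.08
eef_pos: [0.4343, -0.0799, 0.221]
ee_rot: [-3.141, 0.0, 1.012]
force: [-0.5, -0.7, 0.9]
width: 0.0876
gripper_force: 0.0
```

Request:
move_arm(rows="0 0 0 0.028 0.032 0 0.0876;0 0 0 0.028 0.032 0 0.0876;0 0 0 0.028 0.032 0 0.0876;0 0 0 0 0 0 0.0876;0 0 0 0 0 0 0.0876")

```text
t: 68.7
eef_pos: [0.5598, -0.0595, 0.2204]
ee_rot: [-3.14, 0.001, 1.011]
force: [-0.7, -0.1, 0.4]
width: 0.0877
gripper_force: 0.0
```

```bash
python3 -c "
from h import *
s=arm.get_state();print(s['eef_pos'],np.degrees(s['ee_rot']),s['q'].round(2))
im,d,K,W=grab('wrist','w11'); P=cloud(d,K,W).reshape(-1,3); P=P[~np.isnan(P[:,0])]
q=P[(P[:,2]>.114)&(P[:,2]<.13)&(np.hypot(P[:,0]-.597,P[:,1])<.09)]
print(len(q),np.median(q[:,2]),cv2.minAreaRect(q[:,:2].astype(np.float32)*1000))
q=P[(abs(P[:,2]-.049)<.003)&(abs(P[:,0]-.446)<.07)&(abs(P[:,1]+.03)<.1)]
print(len(q),cv2.minEnclosingCircle(q[:,:2].astype(np.float32)) if len(q)>50 else 0)
"
```

```text
[ 0.55984259 -0.05954542  0.22040604] [-1.79933285e+02  5.28785762e-02  5.79009069e+01] [ 0.24  0.19 -0.26 -0.   -1.13  2.34]
2520 0.12112130882663992 ((595.85205078125, 1.627798080444336), (62.141258239746094, 16.020339965820312), 54.21158981323242)
357 ((0.43497514724731445, -0.029772741720080376), 0.06367695331573486)
```

Request:
move_arm(rows="0 0 3.7 0 0 0 0.0876;0 0 0 0.0353 -0.0033 0 0.0876;0 0 0 0.0353 -0.0033 0 0.0876;0 0 0 0 0 0.045 0.0876;0 0 0 0 0 0.04 0.0876;0 0 0 0 0 0.027 0.0876;0 0 0 0 0 0 0.0876;0 0 0 0 0 0.002 0.0876")

```text
t: 69.75
eef_pos: [0.5968, 0.0018, 0.1088]
ee_rot: [3.14, -0.002, 0.948]
force: [0.7, 0.1, 0.5]
width: 0.0878
gripper_force: 0.0
```

Request:
move_arm(rows="0 0 0 0 0 0.001 0.01;0 0 0 0 0 0 0.01;0 0 0 0 0 0 0.01;0 0 0 0 0 0 0.01;0 0 0 0 0 0 0.01;0 0 0 0 0 0 0.01;0 0 0 0 0 0 0.01;0 0 0 0 0 0 0.01", squeeze=60)

```text
t: 70.75
eef_pos: [0.5964, 0.0016, 0.1061]
ee_rot: [3.141, -0.0, 0.948]
force: [0.2, 1.2, -3.1]
width: 0.016
gripper_force: 60.0
```

Request:
move_arm(rows="0 0 0 0 0 -0.01 0.01;0 0 0 0 0 -0.03 0.01;0 0 0 0 0 -0.04 0.01;0 0 0 0 0 -0.03 0.01;0 0 0 0 0 0 0.01")

```text
t: 71.38
eef_pos: [0.5972, 0.0021, 0.2187]
ee_rot: [3.139, -0.004, 0.948]
force: [0.4, 0.0, -4.8]
width: 0.0155
gripper_force: 60.0
```

Request:
move_arm(rows="0 0 0 0.0252 -0.0323 0 0.01;0 0 0 0.0252 -0.0323 0 0.01;0 0 0 0.0252 -0.0323 0 0.01;0 0 0 0.0252 -0.0323 0 0.01;0 0 0 0.0252 -0.0323 0 0.01;0 0 -4 0 0 0 0.01;0 0 0 0 0 0 0.01;0 0 0 0 0 0 0.01")

```text
t: 72.38
eef_pos: [0.5379, 0.1977, 0.2151]
ee_rot: [-3.141, 0.001, 1.016]
force: [0.1, 0.2, -5.3]
width: 0.0159
gripper_force: 60.0
```

```bash
python3 -c "
from h import *
s=arm.get_state();print(s['eef_pos'],np.degrees(s['ee_rot']),s['q'].round(2),s['force'],s['width'],s['gripper_force'])
im,d,K,W=grab('wrist','w12'); P=cloud(d,K,W).reshape(-1,3); P=P[~np.isnan(P[:,0])]
q=P[(abs(P[:,2]-s['eef_pos'][2]-.0165)<.006)&(np.hypot(*(P[:,:2]-s['eef_pos'][:2]).T)<.045)]; print(len(q),np.median(q[:,2]) if len(q) else 0)
"
```

```text
[0.5379392  0.19769637 0.21513035] [-1.79954517e+02  8.16843345e-02  5.82248664e+01] [ 0.69  0.21 -0.24 -0.   -1.12  1.89] [ 0.13188369  0.22446702 -5.34425953] 0.01588669301627872 59.99792128801346
4811 0.23031252696432994
```

Request:
move_arm(rows="0 0 0 0.0008 0.0004 0.02 0.01;0 0 0 0 0 0.03 0.01;0 0 0 0 0 0.025 0.01;0 0 0 0 0 0.01 0.01;0 0 0 0 0 0 0.01;0 0 0 0 0 0 0.01")

```text
t: 73.18
eef_pos: [0.5399, 0.199, 0.1322]
ee_rot: [3.141, -0.002, 1.018]
force: [-0.5, 0.8, -2.9]
width: 0.016
gripper_force: 60.0
```

Request:
move_arm(rows="0 0 0 -0.0012 -0.0005 0 0.01;0 0 0 0 0 0.005 0.01;0 0 0 0 0 0.004 0.01;0 0 0 0 0 0 0.01")

```text
t: 73.68
eef_pos: [0.5382, 0.198, 0.1218]
ee_rot: [3.141, 0.0, 1.018]
force: [0.6, 0.6, -5.0]
width: 0.0158
gripper_force: 60.0
```

Request:
move_arm(rows="0 0 0 0 0 0.002 0.01;0 0 0 0 0 0.001 0.01;0 0 0 0 0 0 0.01")

```text
t: 74.05
eef_pos: [0.5382, 0.198, 0.119]
ee_rot: [3.141, -0.0, 1.018]
force: [1.2, 0.5, -6.0]
width: 0.0157
gripper_force: 60.0
```

Request:
move_arm(rows="0 0 0 0 0 0.001 0.01;0 0 0 0 0 0 0.01;0 0 0 0 0 0.001 0.01;0 0 0 0 0 0 0.01")

```text
t: 74.55
eef_pos: [0.5383, 0.198, 0.118]
ee_rot: [3.141, -0.001, 1.018]
force: [-2.3, -0.9, 5.8]
width: 0.0156
gripper_force: 60.0
```

Request:
move_arm(rows="0 0 8 0 0 0 0.01;0 0 8 0 0 0 0.01;0 0 8 0 0 0 0.01;0 0 8 0 0 0 0.01;0 0 8 0 0 0 0.01;0 0 8 0 0 0 0.01;0 0 8 0 0 0 0.01;0 0 0 0 0 0 0.01")

```text
t: 75.55
eef_pos: [0.5387, 0.1983, 0.1179]
ee_rot: [-3.141, -0.002, 0.042]
force: [0.2, -0.6, 6.0]
width: 0.0162
gripper_force: 60.1
```

Request:
move_arm(rows="0 0 4 0 0 0 0.01;0 0 4 0 0 0 0.01;0 0 4 0 0 0 0.01;0 0 4 0 0 0 0.01;0 0 4 0 0 0 0.01;0 0 4 0 0 0 0.01;0 0 0 0 0 0 0.01")

```text
t: 76.42
eef_pos: [0.5389, 0.1972, 0.1181]
ee_rot: [3.141, -0.002, -0.371]
force: [1.5, -6.6, 6.2]
width: 0.0183
gripper_force: 70.8
```

```bash
python3 -c "
from h import *
s=arm.get_state();print(s['eef_pos'],np.degrees(s['ee_rot']),s['force'],s['moment'],s['width'])"
```

```text
[0.53893897 0.19720446 0.11810831] [ 1.79938415e+02 -1.31084517e-01 -2.12650885e+01] [ 1.53126584 -6.55180952  6.23302653] [-1.99554935 -0.74424188  1.90270823] 0.018263587248532297
```

Request:
move_arm(rows="0 0 3 0 0 0 0.01;0 0 3 0 0 0 0.01;0 0 3 0 0 0 0.01;0 0 0 0 0 0 0.01;0 0 0 0 0 0 0.01")

```text
t: 77.05
eef_pos: [0.5393, 0.1982, 0.118]
ee_rot: [-3.14, -0.002, -0.531]
force: [3.3, -1.1, 5.5]
width: 0.0172
gripper_force: 60.2
```

```bash
python3 -c "
from h import *
s=arm.get_state();print(s['eef_pos'],np.degrees(s['ee_rot']),s['force'],s['moment'],s['width'])"
```

```text
[0.53927864 0.19822407 0.11800491] [-1.79907315e+02 -1.06983262e-01 -3.04106115e+01] [ 3.30130966 -1.09110265  5.49576032] [-0.82688183 -1.51973835  0.55868768] 0.01719064612301357
```

Request:
move_arm(rows="0 0 0 0 0 0 0.0876;0 0 0 0 0 0 0.0876;0 0 0 0 0 0 0.0876;0 0 0 0 0 0 0.0876;0 0 0 0 0 -0.03 0.0876;0 0 0 -0.03 0 -0.05 0.0876;0 0 0 -0.04 0 -0.05 0.0876;0 0 0 0 0 0 0.0876")

```text
t: 78.05
eef_pos: [0.4788, 0.2353, 0.2505]
ee_rot: [-3.134, -0.002, -0.532]
force: [1.2, -0.0, -0.0]
width: 0.0867
gripper_force: 0.0
```

Request:
move_arm(rows="0 0 0 0 0 0 0.0876;0 0 0 0 0 0 0.0876")

```text
t: 78.3
eef_pos: [0.4784, 0.2326, 0.2447]
ee_rot: [3.139, 0.001, -0.536]
force: [-0.2, 1.1, 0.0]
width: 0.0878
gripper_force: 0.0
```

```bash
python3 -c "
from h import *
s=arm.get_state();print(s['eef_pos'],np.degrees(s['ee_rot']),s['force'])
im,d,K,W=grab('wrist','w13'); P=cloud(d,K,W).reshape(-1,3); P=P[~np.isnan(P[:,0])]
q=P[(P[:,2]>.127)&(P[:,2]<.142)&(np.hypot(P[:,0]-.54,P[:,1]-.2)<.05)]
print(len(q),np.percentile(q[:,2],[5,50,95]),cv2.minAreaRect(q[:,:2].astype(np.float32)*1000))
"
```

```text
[0.47843764 0.23260005 0.24465557] [ 1.79878897e+02  4.10083156e-02 -3.06888016e+01] [-0.23308073  1.07398385  0.03085515]
2274 [0.13050141 0.13315631 0.13455409] ((537.498779296875, 198.63804626464844), (15.964838981628418, 62.012245178222656), 66.98018646240234)
```

```bash
python3 -c "
from h import *
im,d,K,W=grab('top'); P=cloud(d,K,W)
cv2.imwrite('pics/t9.png',cv2.resize(im[200:340,200:500],None,fx=2.6,fy=2.6))
P=P.reshape(-1,3); P=P[~np.isnan(P[:,0])]
for z in (.069,.059,.049):
    q=P[(abs(P[:,2]-z)<.004)&(abs(P[:,0]-.446)<.07)&(abs(P[:,1]+.03)<.1)]
    if len(q): print(z,len(q),np.median(q,0).round(4))
"
```

```text
0.069 77 [0.4324 0.0219 0.0683]
0.059 81 [ 0.4351 -0.0273  0.0586]
0.049 92 [ 0.4359 -0.0776  0.0489]
```

View pics/t9.png

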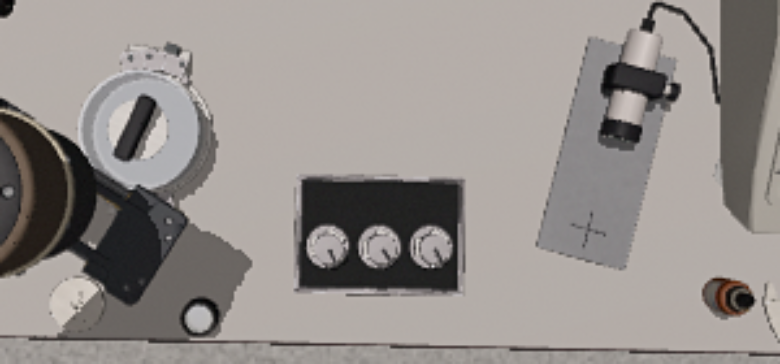

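The picture shows all three pieces upright in the tray at (328,247), (379,247) and (431,247). The cover is home at (145,130) and the bystanders are in place.

```bash
python3 -c "
from station import arm
print(arm.job_done())"
```

```text
the job is handed in; nothing more can be done
None
```

The job is handed in: all three pieces were shown to the camera pads one to three, tallest first, and stand upright in the tray. The cover is back on the canister, turned to within about 1.5° of its starting angle, and no bystander was touched.

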